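Reverse a ratchet clamp to re-aim a panel turntable

ROBOT

A 7-joint arm with a two-finger parallel gripper is mounted at the origin on the work surface. World frame = base frame: x ahead of the robot, y to its left, z up, the work surface at z = 0. Lengths are in m, angles in rad, forces in N, time in s.
With the tool pointing down it reaches from about 0.425 to 0.925 m from the base axis. Payload 6.8 kg.
Tool frame: the origin (TCP) lies midway between the tips of the shut fingers; the grasp point (between the pads) lies 19 mm behind it (r.grip_point_offset is the distance from the TCP to the grasp point, in m); z points along the fingers, y is the direction in which the jaws open and shut (so a half turn about z gives the same grasp; the last joint's range is limited). The gripper opens to 85 mm and grips with 20 to 120 N. Pads are 22 mm wide; open, the fingers measure 114 mm over their backs; the gripper's body (76 mm by 85 mm) begins 54 mm behind the grasp point. The pads swing forward as they close: fully open they stand 13 mm farther back than shut.
Start: joints at [-1.316, 0.477, 0.022, 1.555, -0.011, 1.109, -0.083], TCP at [0.24, 0.631, 0.199] pointing down, gripper open.
Joint ranges: [-2.96, 2.96], [-0.34, 2.1], [-1.41, 1.46], [0.24, 2.44], [-1.37, 4.51], [0.17, 1.92], [-2.96, 2.96]. Speed limits (rad/s): [2.39, 2.39, 3.14, 3.14, 3.14, 3.14, 3.14].

INTERFACE

Orientations are given as a rotation vector (axis times angle).
In Python, from bench import r, grab_frame, camera_params gives the robot as it stands.
- The arm moves only by the tool carry_out, never from a script. Its argument "motion" is text: rows parted by semicolons, each of 5 numbers parted by spaces: the closure, from 0 (fully open) to 1 (shut), then the shift along the tool's x, y, z in mm, then the turn about the tool's z in rad. In form: fingers dx dy dz twist; .... A call has exactly 8 rows; each row shifts and turns the commanded pose from where the row before left it, along the tool's axes as they then stand; what a row does not reach is not made up. A row lasts 1/8 s, in which the tool goes at most 62.5 mm and 10.7 degrees, less where a joint would pass 70% of its speed; a pose out of reach is approached as far as the arm can. A call with a gripper value outside its range is refused whole. The fingers move at their own pace and stop on an object; "newtons" is the grip in N (left out, the last holds). Time passes only in rows, so rows that do not move let the fingers close, or fill a call up. It gives the time, the measured TCP pose, the force and the opening at its end, in the units of the state.
- r.get_obs(): the state, without advancing time (a new reading comes with each control period).
- grab_frame(name): name is "scene" or "top"; returns the picture (400x640x3 uint8, red, green, blue); there is no depth.
- camera_params(name): a dict with "fx", "fy", "cx", "cy" (pixels), "eye" and "attitude" of the camera in the world. Camera axes: x right, y down, z forward; pixel columns grow to the right and rows downward; lengths in m; the calibration is good to about 2 mm. A picture is of the moment at which its call begins. camera_params takes no time and is no camera call.
- r.hand_in(): hands the job in, once; it reports no verdict.
The state is a dict: "clock": time; "joints": joint angles; "qvel": joint speeds; "tau": joint torques, N m; "tcp_pos": TCP position; "orientation": TCP orientation; "contact_force": force on the tool from outside, world axes, zero at the start; "moment": the same for the moment, N m; "grip_width": finger opening in m.
Only numpy, scipy, OpenCV 4.12 (cv2) and the standard library are available. Lean on these libraries where they do the work, as an engineer would, in place of code of your own. Each camera call takes 0.05 s, during which the arm holds its last target.

TASK

The painted panel sits on a turntable that a ratchet screw clamp holds tight. Flip the red direction lever on the ratchet head to loosening, swing the orange-gripped handle clockwise (towards the robot) well past the middle of its swing to feel that it free-wheels, then back the screw off counter-clockwise by about an eighth of a turn, never more than a fifth, and turn the table by its black post until the post lines up with the red pointer, which stays where it is. Then flip the lever back to tightening, screw the clamp fully tight again with the handle and let go; do not press on the painting or bump the lamp over it, and leave the jars, dish, bottle and spatula where they are.

Things in the scene. Friction and masses are not known exactly. Their poses are not given: they have to be found in the camera images.
- lever (a joint): Red direction lever on the ratchet head, vertical hinge; rad, grows counter-clockwise seen from above. -0.4 (stop) = tightening: handle drives the screw clockwise, free-wheels counter-clockwise. +0.4 (stop) = loosening: drives counter-clockwise, free-wheels clockwise. The pawl engages properly only beyond +-0.3. Stays where left; about 5 N at the tab. Starts at tightening.
- lever_tab (a point): Centre of the lever's upright red tab: 10 mm (y) x 16 mm (x) x 30 mm tall, foot about 3 mm above the head's top. x points from the tab to the lever's pivot, 40 mm away; the pivot is on the handle's centre line 45 mm out from the screw axis. Pushed along y it swings 31 mm in all: to -y of spindle_axis for loosening, to its +y for tightening.
- handle (a joint): Ratchet handle, hinge about the vertical screw axis; rad, 0 at mid swing, range -0.85 to 0.85, grows counter-clockwise seen from above (away from the robot). Free-wheeling takes about 1 N at the grip, driving the screw about 5 N. Starts between 0.35 and 0.7: too little room to loosen without free-wheeling back first.
- handle_grip (a point): Centre of the upright orange cylindrical grip at the end of the handle, 20 mm diameter, 47 mm tall, 120 mm from the screw axis. x points from the screw axis to the grip.
- spindle_axis (a point): Point on the vertical screw axis at the top of the steel ratchet head (68 mm across), 104.5 mm above the bench. It turns with the handle: x points horizontally along the handle to the grip, y is 90 degrees counter-clockwise from it.
- spindle (a joint): Angle of the clamp screw below the ratchet head; rad, 0 = fully tight (hard stop), grows counter-clockwise as it is backed off. The shoe lets the table go by 0.4. A white pointer under the head turns with it. 16 teeth: up to 0.39 rad of handle travel is lost before it bites. Stays where left.
- turntable (a joint): Turntable angle; rad, grows counter-clockwise seen from above; range -1.3 to 0.6. Starts between -0.9 and -0.45. Turns freely (0.06 Nm) once the clamp is backed off and is braked hard when it is tight.
- post_grip (a point): Point 18 mm below the top of the black upright post on the turntable, 90 mm above the bench. The post is 18 mm in diameter and stands 68 mm above the disc, 78 mm from the turntable axis. Its -x axis points outward from the turntable axis.
- table_center (a point): Turntable axis at the top face of the 190 mm aluminium disc, 40 mm above the bench; turns with the disc, its -x axis points to the post.
- pointer (a joint): Where the red pointer block stands round the disc, in the same angle as the turntable: the post is lined up when joint turntable equals joint pointer. Between -0.1 and 0.3 and stiff: it is not to be moved.
- pointer_mark (a point): Top of the red pointer block (16 x 12 x 30 mm) on the stand's base just outside the disc, 110 mm from the turntable axis, 42 mm above the bench. Its -x axis points outward from the turntable axis.
- panel: Painted wooden panel fixed on the turntable, 90 mm (x) x 120 mm (y) x 14 mm, origin at the centre of its underside, its top 54 mm above the bench. Not to be pressed on.
- lamp_center (a point): Centre of the white magnifier lamp head over the turntable: 165 (x) x 190 (y) x 35 mm, level, 200 to 235 mm above the bench, fixed. It overhangs the post: reach the post from the robot's side with the tool leaning 30 to 45 degrees. Its 18 mm stem stands 183 mm in +x, 35 mm in +y of this point on a 110 mm foot.
- brush_jar: Bystander: glass jar of brushes, 64 mm diameter, 195 mm tall over the brushes; origin at the centre of its underside.
- pigment_red: Bystander: red pigment jar, 44 mm diameter, 55 mm tall; origin at the centre of its underside.
- pigment_ochre: Bystander: ochre pigment jar, 44 mm diameter, 55 mm tall; origin at the centre of its underside.
- pigment_green: Bystander: green pigment jar, 44 mm diameter, 55 mm tall; origin at the centre of its underside.
- solvent_bottle: Bystander: amber bottle, 52 mm diameter, 150 mm tall; origin at the centre of its underside.
- dish: Bystander: white ceramic dish, 100 mm diameter, 18 mm tall; origin at the centre of its underside.
- spatula: Bystander: spatula 170 mm long lying flat; origin at the middle of its underside.

How it is judged:
By the outcome, as a careful person would: the job done as asked, in the order asked, and still so for the second after the job is handed in, with the robot touching nothing.
It also fails if it takes over 69 s, if anything falls off the work surface, if the arm or the gripper's body presses on something with over 40 N, if the wrist force passes 120 N, or if a joint passes its speed limit or range.

## Working session

There is one attempt and no reset: what is moved stays moved. The work goes in short steps, Python scripts to look and compute and a tool call to move; the robot and the scene stay as the last step left them, time stands still between calls to the robot, and variables do not carry over. Pictures are saved under pics/ and viewed, and the job is handed in when it is done.

Besides the shell and the picture viewer there is one more tool, called after ">>>" as name(argument=value, ...) on one line, values as JSON. carry_out: Moves the arm, as the interface text tells. Its arguments: {"type":"object","properties":{"motion":{"type":"string"},"newtons":{"type":"number"}},"required":["motion"]}

```bash
mkdir -p pics; ls; python3 - <<'E'
from bench import r, grab_frame, camera_params
import cv2
print(r.get_obs())
for n in("scene","top"):
    p=camera_params(n);print(n,p)
    cv2.imwrite(f"pics/{n}0.png",grab_frame(n)[:,:,::-1])
print(r.grip_point_offset)
E
```

```text
pics
{'clock': 0.0, 'joints': array([-1.3161212 ,  0.47783996,  0.02230213,  1.55647554, -0.0115004 ,
        1.10927093, -0.08305577]), 'qvel': array([0.00087329, 0.00140192, 0.00062885, 0.00043979, 0.00105919,
       0.00018469, 0.00105627]), 'tau': array([-3.62633955e-04, -5.96453333e+01,  1.60790976e+00, -2.81194192e+01,
        1.24906955e-02,  9.49794747e-03, -4.73759229e-06]), 'tcp_pos': array([0.23929941, 0.6304519 , 0.19768814]), 'orientation': array([-5.66534449e-01, -3.08986768e+00,  2.91169301e-03]), 'contact_force': array([ 0.22650658, -0.40242292, -0.66242719]), 'moment': array([0.02148821, 0.00345457, 0.00814611]), 'grip_width': 0.08548531114238436}
scene {'fx': 495.8124148815159, 'fy': 495.8124148815159, 'cx': 320.31987374822836, 'cy': 199.98502916452418, 'eye': array([ 1.24685078, -0.80500945,  1.01639416]), 'attitude': array([-2.13418272, -0.73680998,  0.33295428])}
top {'fx': 424.33281825376963, 'fy': 424.33281825376963, 'cx': 323.91908189648365, 'cy': 194.55931030324632, 'eye': array([0.40076288, 0.06735825, 1.1383079 ]), 'attitude': array([-2.14332882,  2.13649455, -0.21538188])}
0.0187
```

View pics/scene0.png

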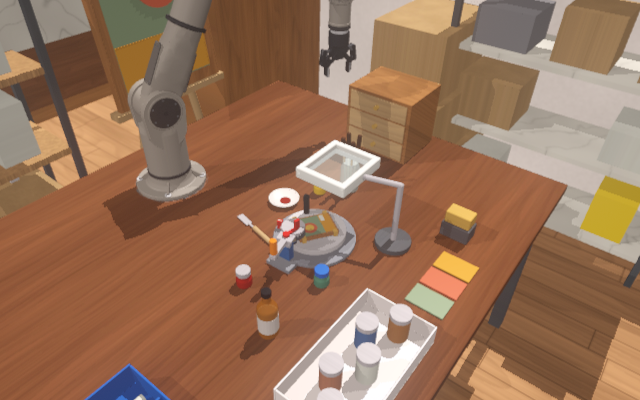

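View pics/top0.png

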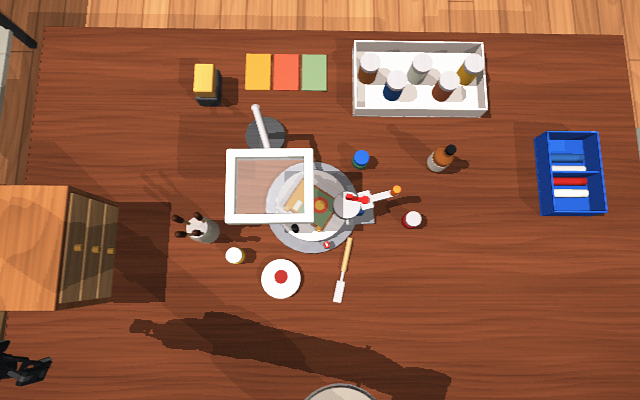

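```bash
cat > h.py <<'E'
import numpy as np,cv2
from scipy.spatial.transform import Rotation as R
from bench import r, grab_frame, camera_params
P={n:camera_params(n) for n in("scene","top")}
def ray(n,u,v):
    p=P[n]; d=R.from_rotvec(p['attitude']).apply([(u-p['cx'])/p['fx'],(v-p['cy'])/p['fy'],1]); return p['eye'],d/np.linalg.norm(d)
def plane(n,u,v,z):
    e,d=ray(n,u,v); return e+d*(z-e[2])/d[2]
def proj(n,X):
    p=P[n]; c=R.from_rotvec(p['attitude']).inv().apply(np.asarray(X)-p['eye']); return np.array([p['cx']+p['fx']*c[...,0]/c[...,2],p['cy']+p['fy']*c[...,1]/c[...,2]]).T
def tri(u1,u2):
    e1,d1=ray("scene",*u1);e2,d2=ray("top",*u2)
    A=np.stack([d1,-d2],1);t=np.linalg.lstsq(A,e2-e1,rcond=None)[0]
    a,b=e1+d1*t[0],e2+d2*t[1];return (a+b)/2,np.linalg.norm(a-b)
def snap(n,name,box=None,s=1):
    im=grab_frame(n)[:,:,::-1].copy();cv2.imwrite(f"pics/{name}_raw.png",im)
    if box:
        x,y,w,h=box;im=cv2.resize(im[y:y+h,x:x+w],None,fx=s,fy=s,interpolation=cv2.INTER_CUBIC)
        cv2.imwrite(f"pics/{name}.png",im)
E
python3 - <<'E'
from h import *
for n,b in(("scene",(230,170,140,115)),("top",(220,140,200,140))):
    im=cv2.imread(f"pics/{n}0.png");x,y,w,h=b
    s=5 if n=="scene" else 4
    cv2.imwrite(f"pics/{n}0z.png",cv2.resize(im[y:y+h,x:x+w],None,fx=s,fy=s,interpolation=cv2.INTER_CUBIC))
E
```

```text
(no output)
```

View pics/scene0z.png

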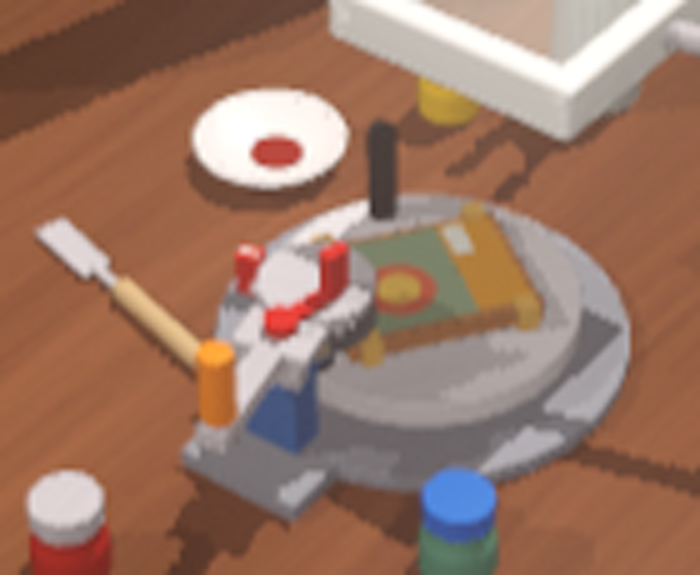

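View pics/top0z.png

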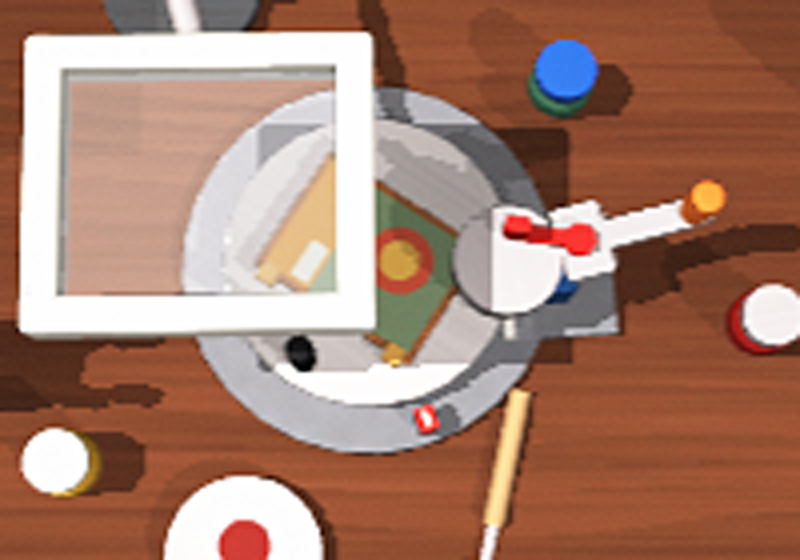

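```bash
python3 - <<'E'
from h import *
S=cv2.imread("pics/scene0.png");T=cv2.imread("pics/top0.png")
def comps(im,lo,hi,box,nm):
    hsv=cv2.cvtColor(im,cv2.COLOR_BGR2HSV);m=cv2.inRange(hsv,lo,hi)
    x,y,w,h=box;k=np.zeros_like(m);k[y:y+h,x:x+w]=m[y:y+h,x:x+w]
    n,l,st,c=cv2.connectedComponentsWithStats(k)
    for i in range(1,n):
        if st[i,4]>4: print(nm,st[i],c[i].round(1))
bs=(230,170,140,115);bt=(260,160,150,100)
for nm,im,b in(("S",S,bs),("T",T,bt)):
    comps(im,(8,180,200),(20,255,255),b,nm+" orange")
    comps(im,(0,180,150),(5,255,255),b,nm+" red")
    comps(im,(170,180,150),(180,255,255),b,nm+" red2")
    comps(im,(0,0,0),(180,255,40),b,nm+" black")
E
```

```text
S orange [270 238   6   6  28] [272.3 240.6]
S red [294 219   5   3   9] [296.2 220.1]
S red [277 221   4   3   5] [278.6 221.8]
S red [283 231  10   6  34] [286.6 233.3]
S red [249 276   3   5   9] [250.1 277.8]
S red [236 278   9   6  30] [239.8 280.9]
T orange [393 185   8   8  51] [396.6 188.6]
T red [346 194  23  10 103] [358.2 198.4]
T red [314 197  14  16  76] [320.7 204.8]
T red [403 216   7  12  22] [405.  222.2]
T red [324 243   4   5   8] [325.  245.5]
T black [292 224   7   9  36] [295.  227.7]
```

```bash
python3 - <<'E'
from h import *
g,e=tri((272.8,240),(396.8,188.6));print("grip top",g,e)
t,e=tri((296.8,220),(349,195.5));print("tab top",t,e)
for z in(.104,):
    # head circle edges in top zoom: left 453,y262 ; bottom 507,y316 ; top 492,y206
    pts=np.array([plane("top",220+u/4,140+v/4,z)[:2] for u,v in((453,262),(507,317),(492,206),(463,290),(465,228),(478,307))])
    A=np.c_[2*pts,np.ones(6)];s=np.linalg.lstsq(A,(pts**2).sum(1),rcond=None)[0];print("head",s[:2],np.sqrt(s[2]+s[:2]@s[:2]))
post,e=tri((230+382/5,170+126/5),(220+300/4,140+349/4));print("post top",post,e)
print("post plane",plane("top",295,227.5,.108))
print("pointer top",plane("top",220+427/4,140+418/4,.042),plane("scene",230+248/5,170+250/5,.042))
# disc fit z=.04 edge in top: right/bottom
pts=np.array([plane("top",220+u/4,140+v/4,.04)[:2] for u,v in((382,404),(440,390),(330,397),(410,122),(340,125),(222,255),(470,165))])
A=np.c_[2*pts,np.ones(len(pts))];s=np.linalg.lstsq(A,(pts**2).sum(1),rcond=None)[0];print("disc",s[:2],np.sqrt(s[2]+s[:2]@s[:2]))
# lamp corners z=.235
for u,v in((25,35),(373,33),(373,328),(20,330)): print("lamp",plane("top",220+u/4,140+v/4,.235).round(3))
# base ring
pts=np.array([plane("top",220+u/4,140+v/4,.012)[:2] for u,v in((183,270),(370,453),(380,87),(250,140),(250,410),(500,400))])
A=np.c_[2*pts,np.ones(len(pts))];s=np.linalg.lstsq(A,(pts**2).sum(1),rcond=None)[0];print("base",s[:2],np.sqrt(s[2]+s[:2]@s[:2]))
for nm,u,v,z in(("brush",200,230,.1),("ochre",235,255,.055),("green",361,157,.055),("red",413.5,218.5,.055),("bottle",448,152,.15),("dish",281,279,.018)):print(nm,plane("top",u,v,z).round(3))
E
```

```text
grip top [ 0.59330354 -0.12943198  0.15011355] 0.002217766785033175
tab top [ 0.57887463 -0.01645912  0.13440961] 0.0024413185522773875
head [ 0.55941024 -0.01677223] 0.03557802208176857
post top [0.5056494  0.11445125 0.10587663] 0.004986230318484911
post plane [0.50299845 0.11263805 0.108     ]
pointer top [0.46603035 0.03343271 0.042     ] [0.46938878 0.03464019 0.042     ]
disc [0.56865474 0.07166379] 0.09443899721596706
lamp [0.663 0.26  0.235]
lamp [0.666 0.069 0.235]
lamp [0.502 0.068 0.235]
lamp [0.501 0.256 0.235]
base [0.56772191 0.07031488] 0.12334962201269667
brush [0.497 0.344 0.1  ]
ochre [0.438 0.265 0.055]
green [ 0.695 -0.057  0.055]
red [ 0.533 -0.19   0.055]
bottle [ 0.684 -0.258  0.15 ]
dish [0.378 0.151 0.018]
```

>>> carry_out(motion="0.5 0 0 -32 0.183; 0.5 0 0 -32 0.183; 0.5 0 0 -32 0.183; 0.5 0 0 -32 0.183; 0.5 0 0 -32 0.183; 0.5 -60 11 0 0; 0.5 -60 11 0 0; 0.5 -60 11 0 0", newtons=20)

```text
clock: 1.1
tcp_pos: [0.3238, 0.4663, 0.3583]
orientation: [1.873, 2.522, -0.001]
contact_force: [0.5, -0.2, 0.8]
grip_width: 0.043
```

>>> carry_out(motion="0.5 -60 11 0 0; 0.5 -60 11 0 0; 0.5 -60 11 0 0; 0.5 -60 11 0 0; 0.5 -60 11 0 0; 0.5 -60 11 0 0; 0.5 -60 11 0 0; 0.5 -60 11 0 0")

```text
clock: 2.1
tcp_pos: [0.5464, 0.0324, 0.3586]
orientation: [-1.873, -2.522, -0.001]
contact_force: [1.2, 0.9, 0.1]
grip_width: 0.0426
```

>>> carry_out(motion="0.5 -60 14 0 0; 0.5 0 0 40 0; 0.5 0 0 40 0; 0.5 0 0 40 0; 0.5 0 0 40 0; 0.5 0 0 30 0; 0.5 0 0 0 0; 0.5 0 0 0 0")

```text
clock: 3.1
tcp_pos: [0.5774, -0.0194, 0.1698]
orientation: [1.873, 2.521, 0.001]
contact_force: [-0.5, -0.3, -0.2]
grip_width: 0.0424
```

```bash
python3 - <<'E'
from h import *
o=r.get_obs();print(o['tcp_pos'],o['contact_force'],o['joints'])
snap("scene","s1",(230,150,140,115),5)
snap("top","t1",(260,130,160,120),5)
print(proj("scene",o['tcp_pos']),proj("top",o['tcp_pos']))
E
```

```text
[ 0.5774286  -0.01943521  0.16975539] [-0.52361324 -0.26882325 -0.1987704 ] [-0.57142686  0.39991582  0.64514939  1.85757167 -0.28644941  0.97648372
  0.4907006 ]
[295.09076118 210.38108521] [351.17772291 193.10066284]
```

View pics/s1.png

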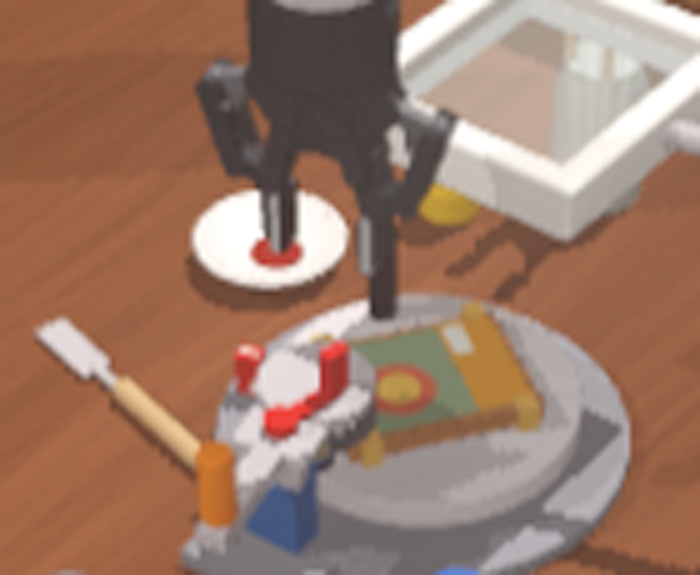

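View pics/t1.png

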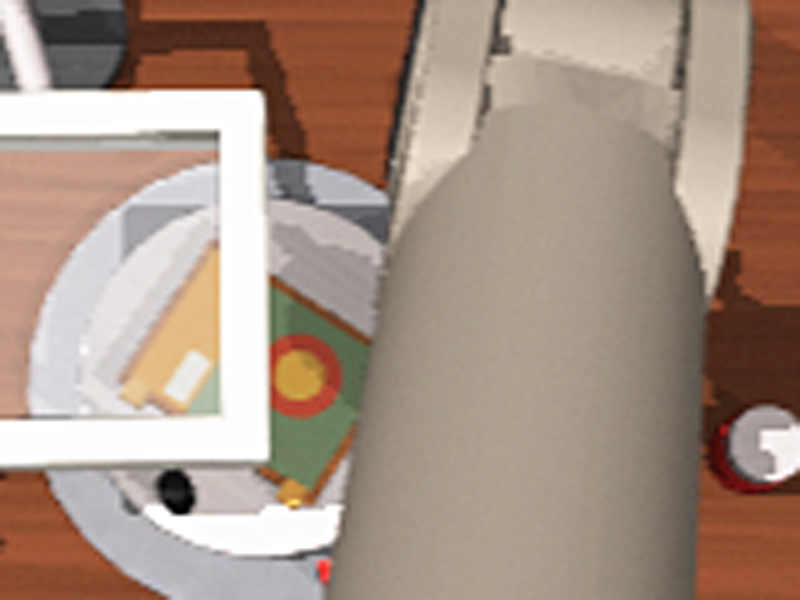

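>>> carry_out(motion="0.5 0 0 30 0; 0.5 0 0 25 0; 0.5 0 0 0 0; 0.5 0 -8 0 0; 0.5 0 -6 0 0; 0.5 0 -6 0 0; 0.5 0 -6 0 0; 0.5 0 -4 0 0")

```text
clock: 4.2
tcp_pos: [0.5476, -0.028, 0.1138]
orientation: [-1.873, -2.522, -0.0]
contact_force: [0.2, -1.1, 0.2]
grip_width: 0.0431
```

```bash
python3 - <<'E'
from h import *
o=r.get_obs();print(o['tcp_pos'],o['contact_force'])
snap("scene","s2",(230,150,140,115),5)
E
```

```text
[ 0.54757775 -0.02803101  0.11382047] [ 0.21928591 -1.08178086  0.24242065]
```

View pics/s2.png

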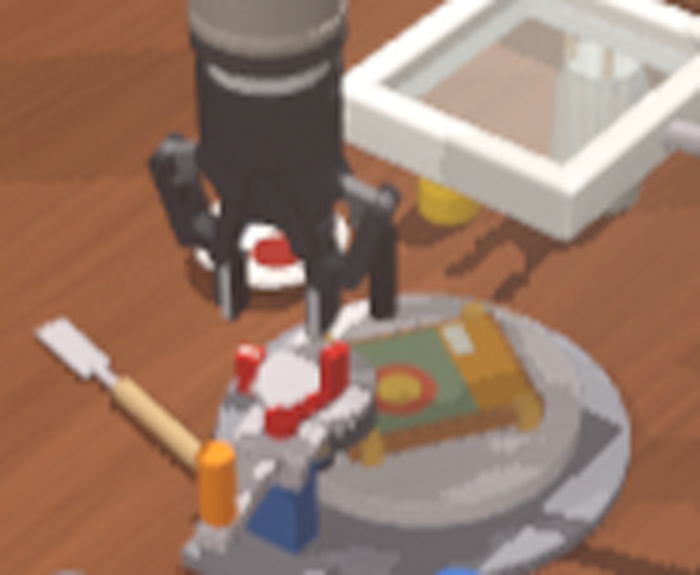

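```bash
python3 - <<'E'
from h import *
def z(n,X,b):
    return ((proj(n,np.array(X))-np.array(b[:2]))*b[2]).round(0)
bs=(230,150,5);bt=(220,140,4)
for nm,X in(("tcp",(.5476,-.028,.1138)),("tab top old",(.5767,-.0202,.1375)),("tab foot old",(.5767,-.0202,.1075)),("tabfoot new",(.5469,-.0292,.1075)),("pivot",(.5725,-.0599,.11)),("spindle",(.5594,-.0168,.1045)),("grip top",(.5933,-.1294,.150))):
    print(nm,z("scene",X,bs),z("top",X,bt))
E
```

```text
tcp [276. 366.] [531. 277.]
tab top old [324. 348.] [521. 223.]
tab foot old [325. 389.] [517. 232.]
tabfoot new [273. 375.] [532. 280.]
pivot [272. 420.] [582. 238.]
spindle [305. 377.] [511. 260.]
grip top [212. 450.] [706. 193.]
```

>>> carry_out(motion="1 0 0 -40 0; 1 0 21 0 0; 1 0 21 0 0; 1 0 22 0 0; 1 0 0 0 0; 1 0 0 20 0; 1 0 0 18 0; 1 0 0 0 0")

```text
clock: 5.25
tcp_pos: [0.607, -0.0096, 0.1133]
orientation: [-1.872, -2.519, 0.005]
contact_force: [0.7, 0.1, 0.3]
grip_width: -0.0003
```

```bash
python3 - <<'E'
from h import *
o=r.get_obs();print(o['tcp_pos'],o['contact_force'],o['grip_width'])
snap("scene","s3",(230,150,140,115),5)
print((proj("scene",o['tcp_pos'])-[230,150])*5)
E
```

```text
[ 0.60698716 -0.00957344  0.11329003] [0.69322767 0.11739936 0.27853084] -0.0002517714762897415
[379.67229436 394.06920341]
```

View pics/s3.png

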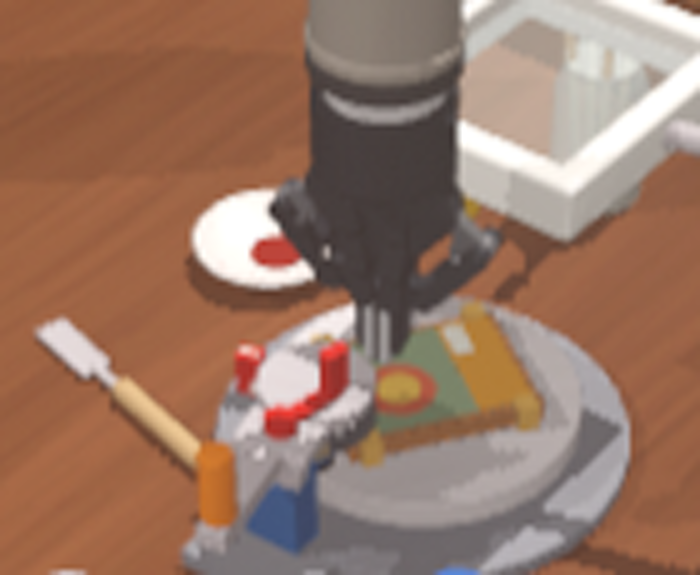

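```bash
python3 - <<'E'
from h import *
S=cv2.imread("pics/scene0.png");T=cv2.imread("pics/top0.png")
a=cv2.resize(S[30:90,300:380],None,fx=5,fy=5,interpolation=cv2.INTER_CUBIC)
b=cv2.resize(T[320:400,0:80],None,fx=5,fy=5,interpolation=cv2.INTER_CUBIC)
c=np.zeros((400,800,3),np.uint8);c[:300,:400]=a;c[:,400:]=b
cv2.imwrite("pics/start.png",c)
t=np.array([.2393,.6305,.1977]);print((proj("scene",t)-[300,30])*5,(proj("top",t)-[0,320])*5+[400,0])
t[2]+=.013;print((proj("scene",t)-[300,30])*5,(proj("top",t)-[0,320])*5+[400,0])
E
```

```text
[181.69900474 273.99975326] [612.94111755 143.5758324 ]
[182.36877816 258.03161954] [593.05357969 149.33645419]
```

View pics/start.png

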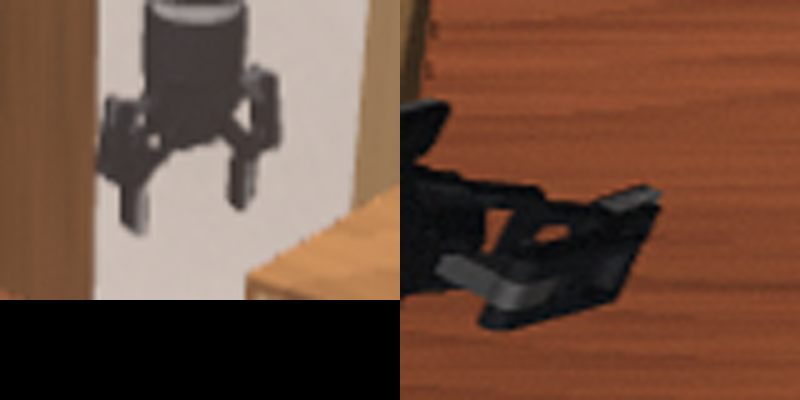

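```bash
python3 - <<'E'
from h import *
print(tri((338,74.2),(35,371)))
# individual tips
for s in((140,235),(240,208)):
  for t in((640,190),(500,320),(615,300),(655,205),(485,325)):
    p,e=tri((300+s[0]/5,30+s[1]/5),((t[0]-400)/5,320+t[1]/5)); print(s,t,p.round(3),round(e,4))
# predicted tips
for z in(.198,.211):
  for k in(-1,1):
    X=np.array([.2393,.6305,z])+k*.05*np.array([.355,.935,0]);print(X,(proj("scene",X)-[300,30])*5,(proj("top",X)-[0,320])*5+[400,0])
E
```

```text
(array([0.21532188, 0.63905952, 0.22600548]), np.float64(0.03987857604429699))
(140, 235) (640, 190) [0.228 0.592 0.24 ] 0.002
(140, 235) (500, 320) [0.17  0.67  0.196] 0.0005
(140, 235) (615, 300) [0.19  0.622 0.215] 0.0248
(140, 235) (655, 205) [0.225 0.589 0.239] 0.0064
(140, 235) (485, 325) [0.167 0.677 0.193] 0.0019
(240, 208) (640, 190) [0.258 0.612 0.255] 0.0742
(240, 208) (500, 320) [0.203 0.689 0.213] 0.0809
(240, 208) (615, 300) [0.225 0.636 0.236] 0.1027
(240, 208) (655, 205) [0.256 0.608 0.255] 0.0825
(240, 208) (485, 325) [0.199 0.696 0.209] 0.0788
[0.22155 0.58375 0.198  ] [125.98611006 287.81843834] [721.71304062 188.1076163 ]
[0.25705 0.67725 0.198  ] [236.20657389 259.7617979 ] [503.75897632  99.50725677]
[0.22155 0.58375 0.211  ] [126.42239509 271.72663547] [703.37453822 194.53923757]
[0.25705 0.67725 0.211  ] [237.0996639 243.9096846] [482.31005464 104.61064926]
```

```bash
python3 - <<'E'
from h import *
for s,t in(((240,208),(430,120)),((240,208),(440,110)),((140,235),(655,200))):
    p,e=tri((300+s[0]/5,30+s[1]/5),((t[0]-400)/5,320+t[1]/5)); print(s,t,p.round(3),round(e,4))
# if shift tips at z=.24
for k in(-1,1):
    X=np.array([.2393,.6305,.240])+k*.05*np.array([.355,.935,0]);print(X,(proj("scene",X)-[300,30])*5,(proj("top",X)-[0,320])*5+[400,0])
E
```

```text
(240, 208) (430, 120) [0.256 0.679 0.239] 0.0011
(240, 208) (440, 110) [0.26  0.673 0.242] 0.0007
(140, 235) (655, 200) [0.227 0.589 0.239] 0.0049
[0.22155 0.58375 0.24   ] [127.40939115 235.32257645] [660.45326257 209.59245093]
[0.25705 0.67725 0.24   ] [239.11944505 208.05909926] [432.12002241 116.55248193]
```

>>> carry_out(motion="1 0 0 12 0; 1 0 0 10 0; 1 0 -6 0 0; 1 0 -6 0 0; 1 0 -6 0 0; 1 0 -6 0 0; 1 0 -6 0 0; 1 0 -6 0 0")

```text
clock: 6.3
tcp_pos: [0.5768, -0.018, 0.0949]
orientation: [1.87, 2.521, 0.007]
contact_force: [4.8, 4.0, 0.3]
grip_width: -0.0007
```

```bash
python3 - <<'E'
from h import *
o=r.get_obs();print(o['tcp_pos'],o['contact_force'],o['grip_width'])
snap("scene","s4",(230,150,140,115),5)
print((proj("scene",o['tcp_pos'])-[230,150])*5)
E
```

```text
[ 0.57680503 -0.01803476  0.09494086] [4.75742179 4.01979642 0.2594473 ] -0.0006750762833091209
[327.87256397 404.11241399]
```

View pics/s4.png

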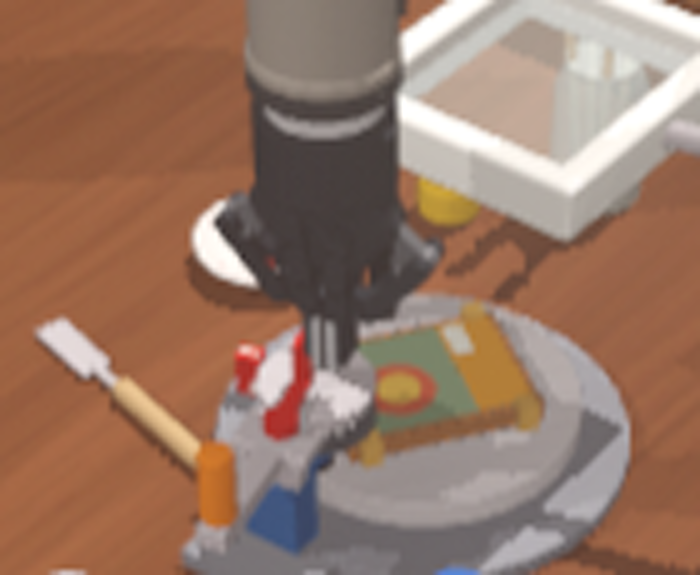

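>>> carry_out(motion="1 0 -3 0 0; 1 0 -3 0 0; 1 0 -3 0 0; 1 0 -2 0 0; 1 0 -2 0 0; 1 0 0 0 0; 1 0 0 0 0; 1 0 0 0 0")

```text
clock: 7.35
tcp_pos: [0.5669, -0.0216, 0.0955]
orientation: [1.867, 2.519, 0.011]
contact_force: [10.2, 4.6, -2.1]
grip_width: -0.0
```

```bash
python3 - <<'E'
from h import *
o=r.get_obs();print(o['tcp_pos'],o['contact_force'],o['grip_width'])
snap("scene","s5",(230,150,140,115),5)
E
```

```text
[ 0.56685214 -0.02158701  0.09551028] [10.22677512  4.64646439 -2.1108461 ] -7.892941986221717e-08
```

View pics/s5.png

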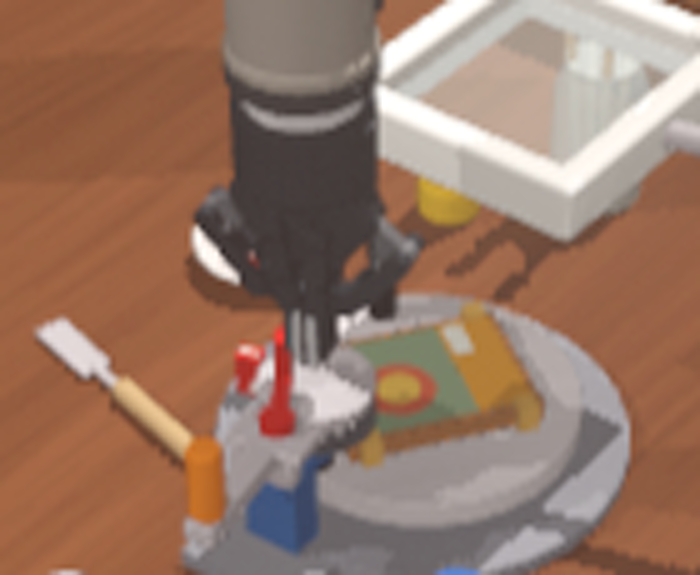

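```bash
python3 - <<'E'
from h import *
for z in(.148,.150,.152): print(plane("scene",230+205/5,150+441/5,z),plane("scene",230+213/5,150+450/5,z))
o=r.get_obs();print(R.from_rotvec(o['orientation']).as_matrix().round(3))
E
```

```text
[ 0.5843549  -0.12483232  0.148     ] [ 0.59210879 -0.12733101  0.148     ]
[ 0.5858807  -0.12639884  0.15      ] [ 0.59361672 -0.12889177  0.15      ]
[ 0.58740649 -0.12796535  0.152     ] [ 0.59512466 -0.13045253  0.152     ]
[[-0.291  0.957  0.009]
 [ 0.957  0.291  0.002]
 [-0.001  0.009 -1.   ]]
```

>>> carry_out(motion="1 0 6 0 0; 0.5 0 0 -30 0; 0.5 0 0 -30 0; 0.5 -37 -6 0 0; 0.5 -36 -6 0 0; 0.5 -36 -7 0 0; 0.5 0 0 0 0.07; 0.5 0 0 0 0")

```text
clock: 8.4
tcp_pos: [0.5805, -0.1323, 0.1535]
orientation: [-1.961, -2.453, 0.001]
contact_force: [0.2, 1.3, 0.4]
grip_width: 0.043
```

```bash
python3 - <<'E'
from h import *
o=r.get_obs();print(o['tcp_pos'],o['contact_force'],o['grip_width'])
snap("scene","s6",(230,150,140,115),5)
snap("top","t6",(260,130,160,120),5)
X=o['tcp_pos'].copy();X[2]=.15;print((proj("scene",X)-[230,150])*5)
E
```

```text
[ 0.5805262  -0.13230777  0.15353615] [0.1902734  1.28990943 0.40852338] 0.042976058320684137
[189.48178375 442.66131367]
```

View pics/s6.png

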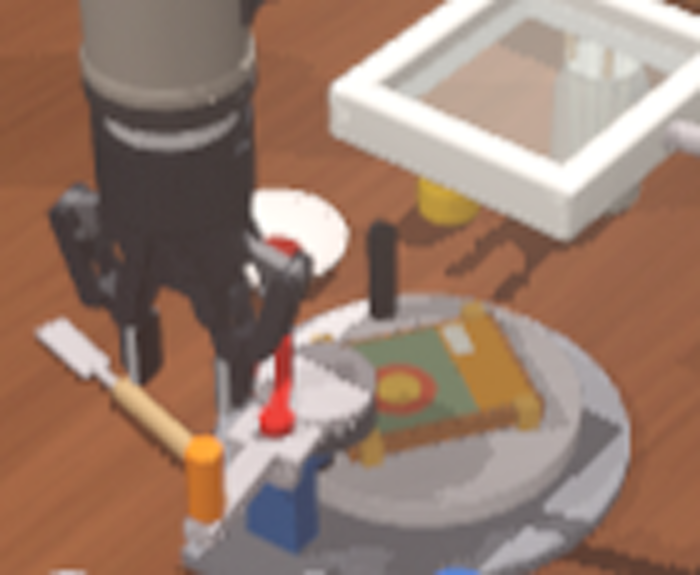

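View pics/t6.png

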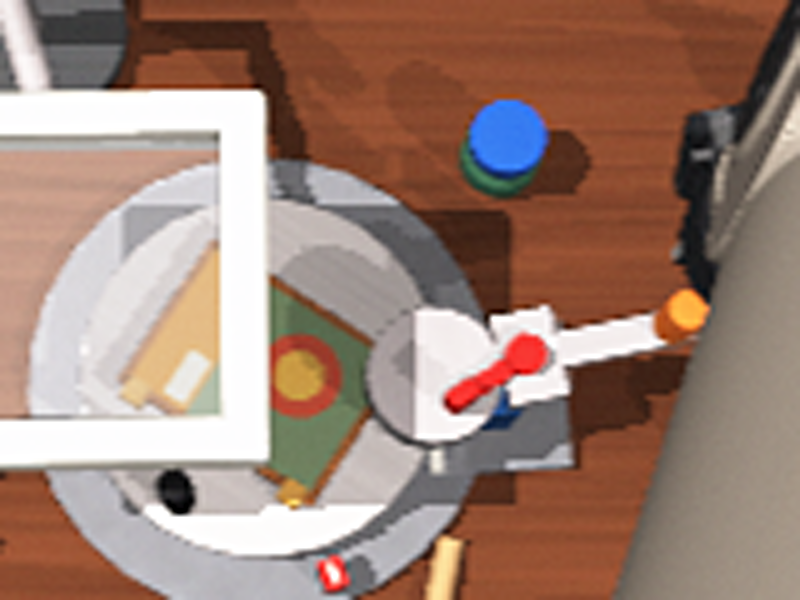

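```bash
python3 - <<'E'
from h import *
f=lambda u,v,z:plane("top",260+u/5,130+v/5,z)[:2]
tab=f(455,402,.1375);piv=f(527,355,.113);sp=f(435,375,.1045);g=f(685,312,.150);wp=f(436,460,.08)
print(tab,piv,sp,g,wp)
a=lambda d:np.arctan2(d[1],d[0])
print(a(g-sp),np.linalg.norm(g-sp),np.linalg.norm(piv-sp),np.linalg.norm(tab-piv),a(tab-piv)-a(sp-g), a(tab-piv)-a(piv-g),a(wp-sp),np.linalg.norm(wp-sp))
E
```

```text
[ 0.54138178 -0.02147067] [ 0.56826412 -0.05929263] [ 0.55942323 -0.01464629] [ 0.58332362 -0.13043358] [ 0.52005258 -0.01672426]
-1.367238895468702 0.11822828329170271 0.045513265745717256 0.0464021661671572 0.4143535991351339 0.4093051601393276 -3.088861898868479 0.039425454234969286
```

>>> carry_out(motion="0.5 0 3 30 0; 0.5 0 0 35 0; 0.68 0 0 0 0; 0.68 0 0 0 0; 0.68 0.6 -12 0 0.1; 0.68 0.6 -12 0 0.1; 0.68 0.6 -12 0 0.1; 0.68 0 0 0 0")

```text
clock: 9.5
tcp_pos: [0.549, -0.1337, 0.0902]
orientation: [2.303, 2.134, 0.003]
contact_force: [0.7, 0.6, 0.2]
grip_width: 0.0272
```

```bash
python3 - <<'E'
from h import *
o=r.get_obs();print(o['tcp_pos'],o['contact_force'],o['grip_width'])
snap("scene","s7",(230,150,140,115),5)
E
```

```text
[ 0.54895951 -0.13373987  0.09017992] [0.70224163 0.63887527 0.22134491] 0.02722275730814054
```

View pics/s7.png

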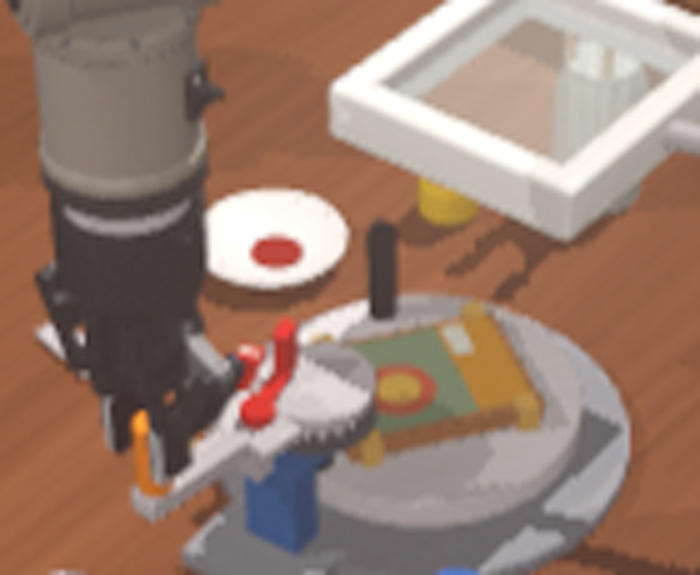

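>>> carry_out(motion="0.68 0.6 -12 0 0.1; 0.68 0.6 -12 0 0.1; 0.68 0.6 -12 0 0.1; 0.68 0.6 -12 0 0.1; 0.68 0.6 -12 0 0.1; 0.68 0.6 -12 0 0.1; 0.68 0.6 -12 0 0.1; 0.68 0 0 0 0")

```text
clock: 10.55
tcp_pos: [0.4741, -0.099, 0.0891]
orientation: [2.895, 1.22, 0.001]
contact_force: [0.6, -0.1, 0.1]
grip_width: 0.0274
```

```bash
python3 - <<'E'
from h import *
o=r.get_obs();print(o['tcp_pos'],o['contact_force'],o['moment'],o['grip_width'])
d=o['tcp_pos'][:2]-[.5594,-.015];print(np.hypot(*d),np.arctan2(d[1],d[0]))
m=R.from_rotvec(o['orientation']).as_matrix();print(np.arctan2(-m[1,0],-m[0,0]))
snap("scene","s8",(230,150,140,115),5)
snap("top","t8",(260,130,160,120),5)
E
```

```text
[ 0.474052   -0.09897197  0.0891167 ] [ 0.6462338  -0.14444927  0.05280979] [0.03993778 0.01418985 0.00356508] 0.027377930693144235
0.11973124659277709 -2.3643211098638117
-2.3440537247183424
```

View pics/s8.png

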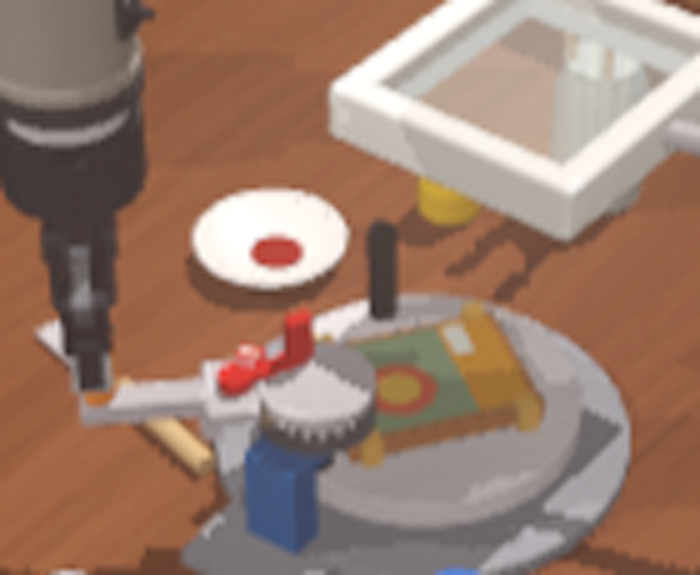

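View pics/t8.png

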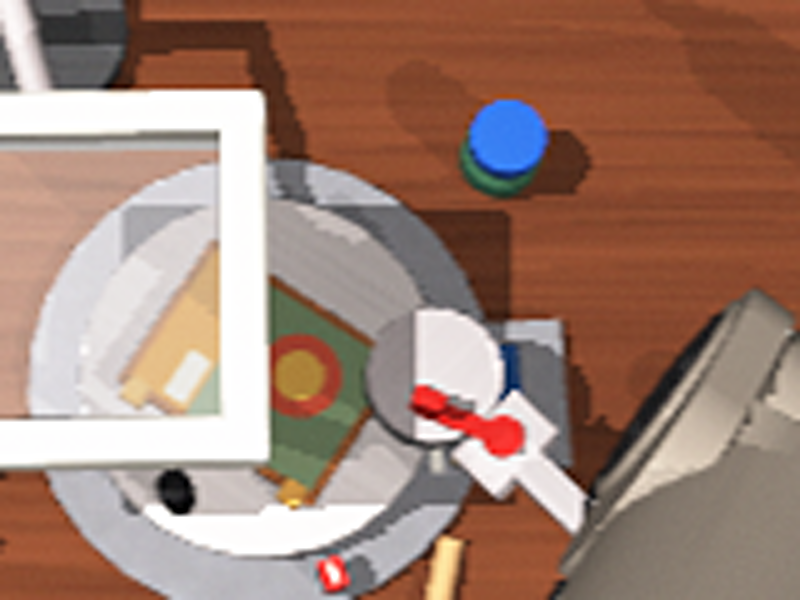

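>>> carry_out(motion="0.68 0.6 -12 0 0.1; 0.68 0 0 0 0; 0.68 0.6 12 0 -0.1; 0.68 0.6 12 0 -0.1; 0.68 0.6 12 0 -0.1; 0.68 0.6 12 0 -0.1; 0.68 0.6 12 0 -0.1; 0.68 0 0 0 0")

```text
clock: 11.65
tcp_pos: [0.5133, -0.1264, 0.0886]
orientation: [-2.597, -1.767, 0.001]
contact_force: [-2.1, 0.1, 2.5]
grip_width: 0.0276
```

```bash
cat > st.py <<'E'
from h import *
import sys
o=r.get_obs();print(o['clock'],o['tcp_pos'],o['contact_force'],o['moment'],o['grip_width'])
d=o['tcp_pos'][:2]-[.5594,-.015];print(np.hypot(*d),np.arctan2(d[1],d[0]))
m=R.from_rotvec(o['orientation']).as_matrix();print("u",np.arctan2(-m[1,0],-m[0,0]),"Fy",m[:,1]@o['contact_force'])
n=sys.argv[1]
if 's' in sys.argv[2]:snap("scene","s"+n,(230,150,140,115),5)
if 't' in sys.argv[2]:snap("top","t"+n,(260,130,160,120),5)
E
python3 st.py 9 st
```

```text
11.65 [ 0.51326309 -0.12638516  0.08855434] [-2.10168081  0.06822352  2.52158816] [0.09377469 0.6138391  0.00678056] 0.02760449311665568
0.12056229680946785 -1.9634928389881656
u -1.9468299890006042 Fy -1.9826602187209594
```

View pics/t9.png

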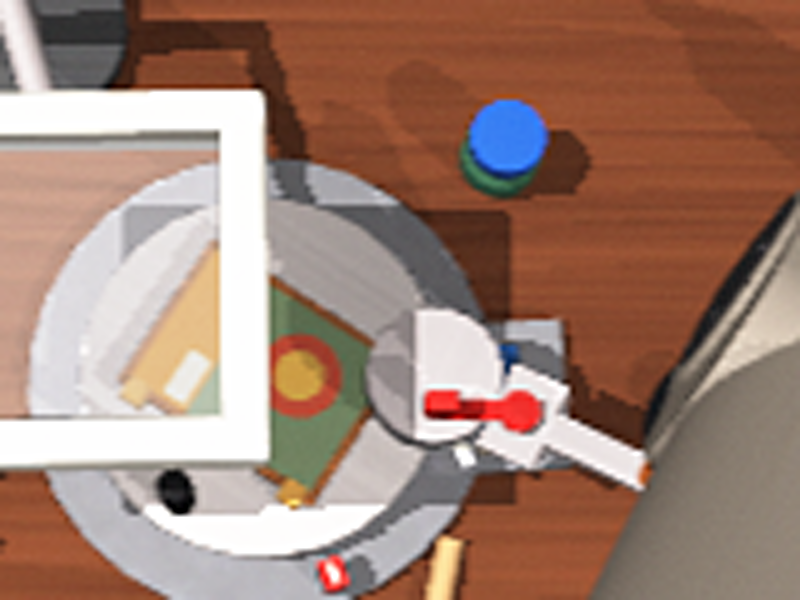

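>>> carry_out(motion="0.68 0.6 12 0 -0.1; 0.68 0.6 12 0 -0.1; 0.68 0.6 12 0 -0.1; 0.68 0.5 10 0 -0.08; 0.68 0 5 0 -0.04; 0.68 0 0 0 0; 0.68 0 0 0 0; 0.68 0 -3 0 0")

```text
clock: 12.75
tcp_pos: [0.5603, -0.1342, 0.0886]
orientation: [2.174, 2.268, -0.0]
contact_force: [-1.3, -0.7, -1.4]
grip_width: 0.0274
```

```bash
python3 st.py 10 st
```

```text
12.75 [ 0.56034772 -0.13418765  0.08858693] [-1.27177628 -0.74757645 -1.43549154] [-0.15811832  0.24731198 -0.00140993] 0.0273744525712523
0.11919142267726382 -1.5628450242816827
u -1.5283710337395742 Fy -1.3024552615735183
```

View pics/t10.png

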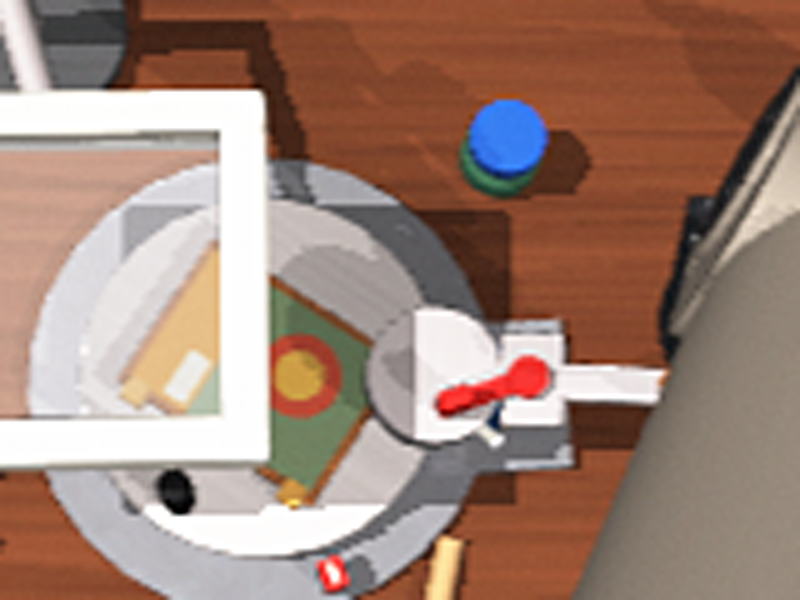

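```bash
python3 - <<'E'
from h import *
f=lambda u,v,z:plane("top",260+u/5,130+v/5,z)[:2]
for z in(.075,.09):
  for p in((436,460),(466,455),(493,436)):
    d=f(*p,z)-[.5594,-.015];print(z,np.arctan2(d[1],d[0])%6.283,np.hypot(*d))
E
```

```text
0.075 3.196053664683094 0.03884181770805788
0.075 3.5873500028000938 0.04011669564086161
0.075 4.0063762315874 0.0408420766611181
0.09 3.16437467564588 0.040485275185718456
0.09 3.538363619592525 0.04111802050262135
0.09 3.9462814667003254 0.040907163461626005
```

```bash
python3 - <<'E'
from h import *
S=cv2.imread("pics/scene0.png")
cv2.imwrite("pics/startz.png",cv2.resize(S[0:85,310:370],None,fx=7,fy=7,interpolation=cv2.INTER_CUBIC))
E
python3 - <<'E'
import cv2,sys
sys.path.insert(0,'.')
E
```

```text
(no output)
```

View pics/startz.png

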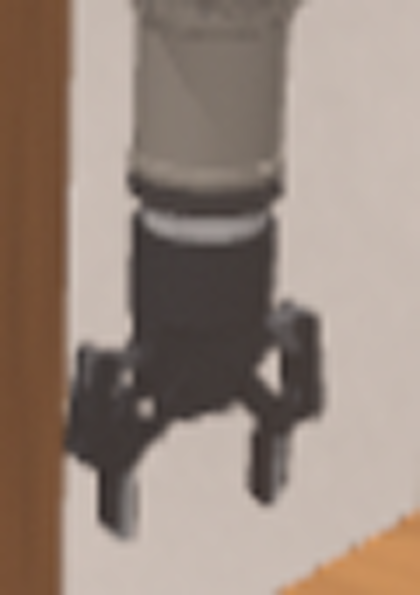

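```bash
python3 - <<'E'
from h import *
t=np.array([.2393,.6305,.1977]);Y=np.array([.355,.935,0]);X=np.array([-.935,.355,0])
for nm,u,v in(("tipL",120,535),("tipR",265,503),("kR top",305,305),("kR topR",318,312),("kR low",322,415),("kL top",88,345),("kL low",70,440),("collarL",132,215),("collarR",275,215),("flangeL",135,185),("flR",280,185),("armL",137,20),("armR",285,20)):
    e,d=ray("scene",310+u/7,v/7)
    s=((t-e)@X)/(d@X);p=e+d*s-t;print(nm,"y",round(p@Y*1000),"z above tcp",round(p[2]*1000))
E
```

```text
tipL y -43 z above tcp 43
tipR y 50 z above tcp 41
kR top y 69 z above tcp 147
kR topR y 78 z above tcp 142
kR low y 85 z above tcp 84
kL top y -66 z above tcp 151
kL low y -75 z above tcp 102
collarL y -41 z above tcp 213
collarR y 46 z above tcp 198
flangeL y -40 z above tcp 228
flR y 48 z above tcp 213
armL y -42 z above tcp 308
armR y 46 z above tcp 295
```

>>> carry_out(motion="0.5 0 0 -57 0.043; 0.2 0 0 -57 0; 0 0 0 -57 0; 0 57 -31 0 0; 0 57 -31 0 0; 0 57 -31 0 0; 0 57 -31 0 0; 0 57 -31 0 0")

```text
clock: 13.85
tcp_pos: [0.4105, 0.1435, 0.2607]
orientation: [-2.22, -2.222, -0.007]
contact_force: [1.7, 0.1, -0.0]
grip_width: 0.0854
```

```bash
python3 st.py 11 t;cat > meas.py <<'E'
from h import *
import sys
im=cv2.imread(sys.argv[1])
hsv=cv2.cvtColor(im,cv2.COLOR_BGR2HSV)
x,y,w,h=map(int,sys.argv[2:6])
sub=im[y:y+h,x:x+w].max(2)
m=(sub<45).astype(np.uint8)
n,l,st,c=cv2.connectedComponentsWithStats(m)
for i in range(1,n):
    if st[i,4]>8: print("black",st[i]+[x,y,0,0,0],c[i]+[x,y])
E
python3 meas.py pics/t11_raw.png 280 215 40 40
```

```text
13.85 [0.41049135 0.14349144 0.26070231] [ 1.70644539  0.14312235 -0.04160856] [ 0.04260267 -0.05100568 -0.02710797] 0.08540545503386968
0.21747028029994364 2.325030929249042
u -1.5698583071332803 Fy 1.706475009530173
black [292 224   7   9  40] [294.925 227.75 ]
```

View pics/t11.png

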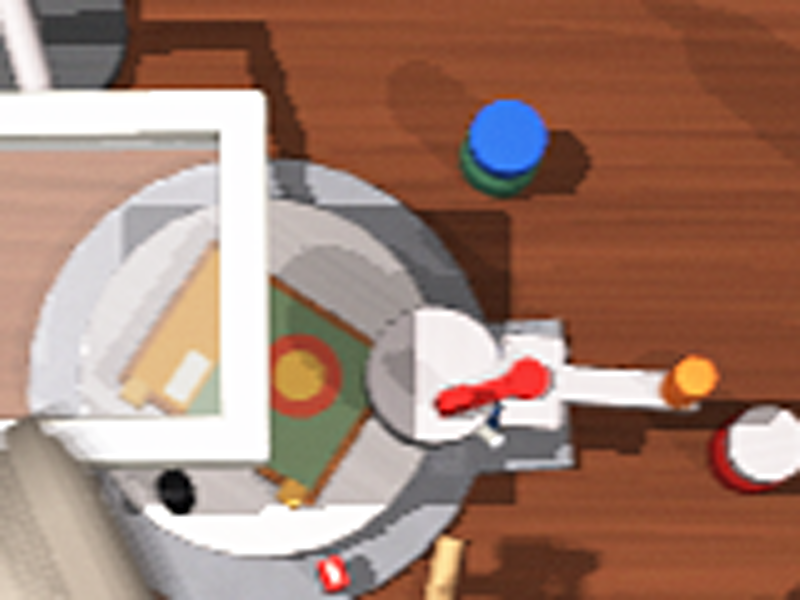

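>>> carry_out(motion="0 0 0 57 0; 0 0 0 57 0; 0 0 0 57 0; 0 0 0 50 0; 0 0 0 0 0; 0 0 15 0 0; 0 0 0 0 0; 0 0 0 0 0")

```text
clock: 14.9
tcp_pos: [0.4275, 0.1412, 0.0402]
orientation: [2.221, 2.221, 0.005]
contact_force: [-0.7, -0.5, 0.5]
grip_width: 0.085
```

```bash
python3 st.py 12 t; python3 - <<'E'
from h import *
snap("scene","s12",(230,110,140,115),5)
E
```

```text
14.9 [0.42748511 0.14122492 0.04021463] [-0.6824754  -0.54938597  0.52147431] [-0.02303328  0.0579088   0.03309484] 0.08500692131776282
0.20446947154304757 2.2720249532655687
u -1.5709267557580822 Fy -0.681034454414255
```

View pics/s12.png

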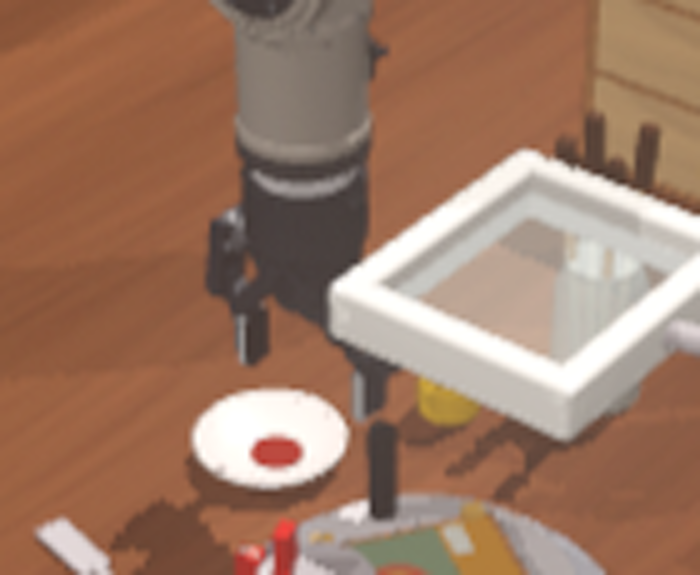

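View pics/t12.png

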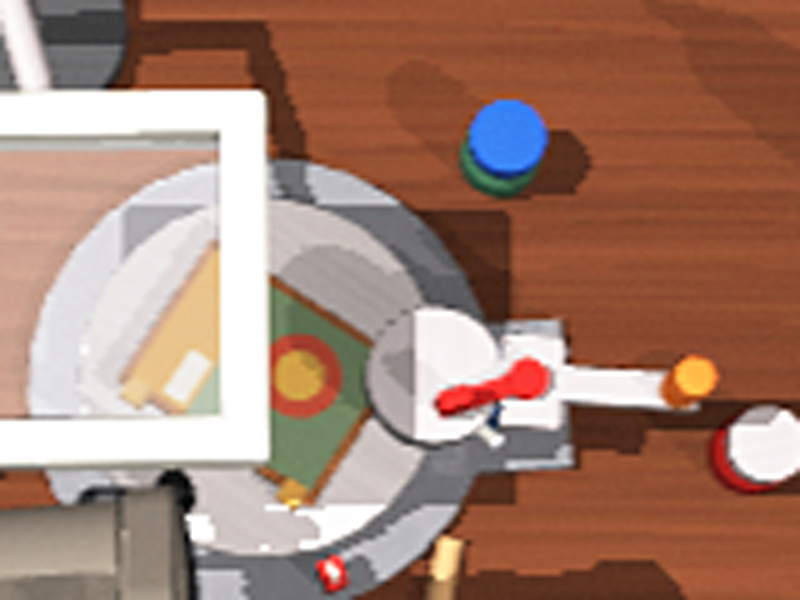

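>>> carry_out(motion="0 8 0 7 0; 0 0 7 0 0; 0 0 8 0 0; 0 0 7 0 0; 0 0 0 0 0; 0 -5 0 0 0; 0 -5 0 0 0; 0 0 0 0 0")

```text
clock: 16.0
tcp_pos: [0.448, 0.1378, 0.0317]
orientation: [-2.222, -2.22, 0.0]
contact_force: [0.5, -0.2, 0.8]
grip_width: 0.0855
```

```bash
python3 st.py 13 t; python3 - <<'E'
from h import *
snap("scene","s13",(230,110,140,115),5)
E
```

```text
16.0 [0.44795736 0.13780406 0.03172971] [ 0.52527811 -0.17889437  0.82510593] [-0.04975671  0.00916332  0.04231229] 0.08551003310178062
0.1891257318368568 2.2009285515994708
u -1.5718424350168378 Fy 0.5252318146331778
```

View pics/s13.png

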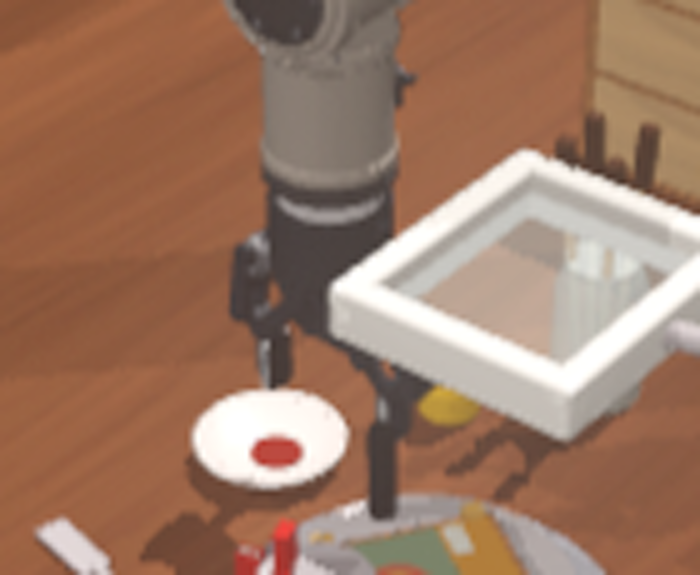

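View pics/t13.png

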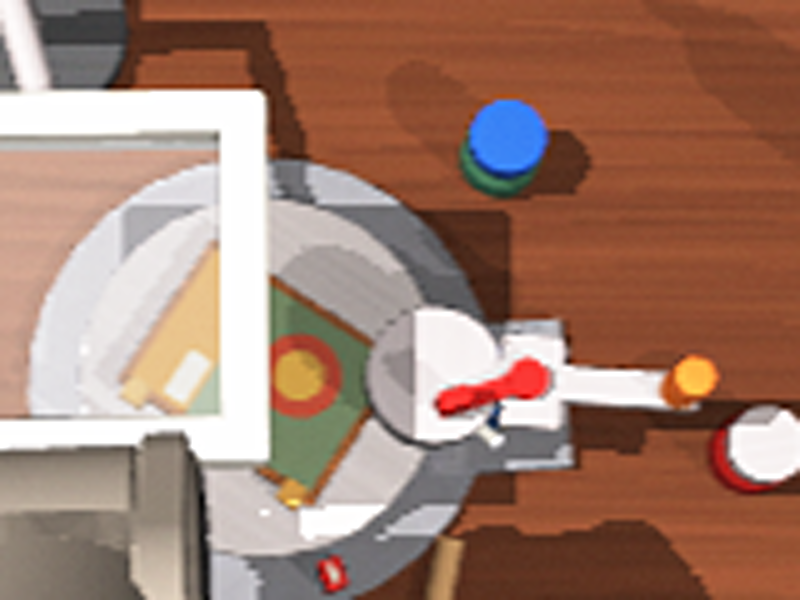

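>>> carry_out(motion="0 -6 0 0 0; 0 -6 0 0 0; 0 -6 0 0 0; 0 -6 0 0 0; 0 -6 0 0 0; 0 -6 0 0 0; 0 -6 0 0 0; 0 0 0 0 0")

```text
clock: 17.1
tcp_pos: [0.4441, 0.0956, 0.0305]
orientation: [-2.219, -2.219, 0.008]
contact_force: [1.1, 0.1, 0.3]
grip_width: 0.0853
```

```bash
python3 st.py 14 t; python3 - <<'E'
from h import *
snap("scene","s14",(230,110,140,115),5)
E
```

```text
17.1 [0.44412501 0.09557686 0.03053396] [1.12028222 0.12406164 0.34037142] [-0.00170479 -0.06050459 -0.00179357] 0.08531721726898298
0.15973591973489715 2.376993300372438
u -1.570738815127688 Fy 1.118081789846263
```

View pics/s14.png

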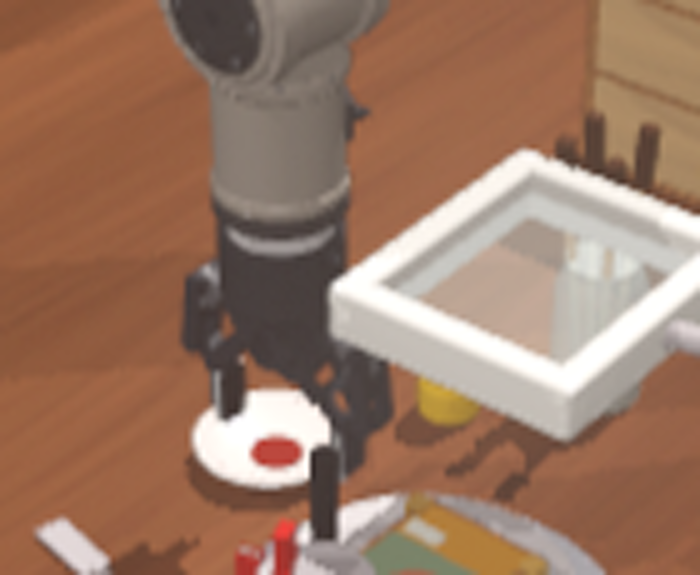

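View pics/t14.png

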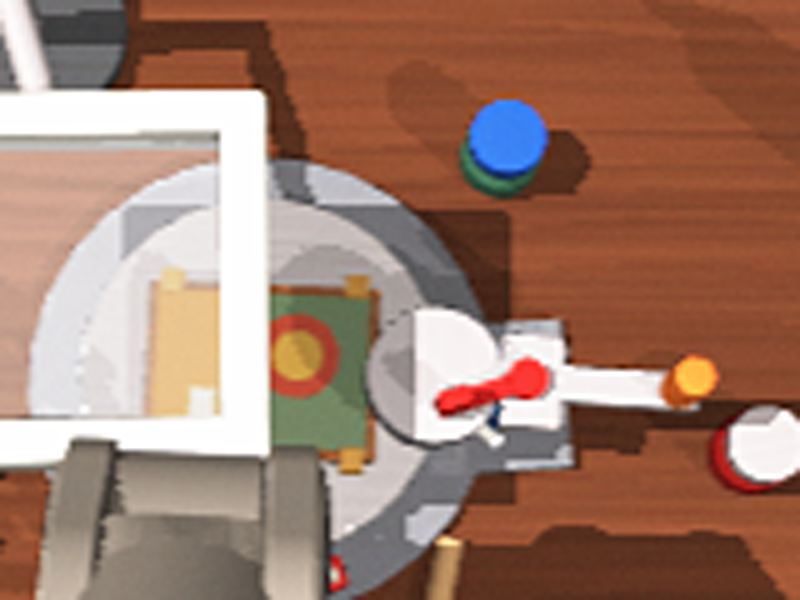

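>>> carry_out(motion="0 -5 0 0 0; 0 -5 0 0 0; 0 -5 0 0 0; 0 -4 0 0 0; 0 -3 0 0 0; 0 0 0 0 0; 0 0 0 0 0; 0 0 0 0 0")

```text
clock: 18.2
tcp_pos: [0.4481, 0.0745, 0.0316]
orientation: [-2.221, -2.221, 0.0]
contact_force: [-0.4, 0.0, -0.6]
grip_width: 0.0854
```

```bash
python3 st.py 15 t; python3 - <<'E'
from h import *
snap("scene","s15",(250,180,100,75),8)
E
```

```text
18.2 [0.44805926 0.07453039 0.03161577] [-0.44887277  0.03886997 -0.63325707] [ 0.05442594  0.02900211 -0.03742159] 0.08536129695260096
0.14287214322171618 2.4643496165488954
u -1.5707200654697406 Fy -0.44868901393471083
```

View pics/s15.png

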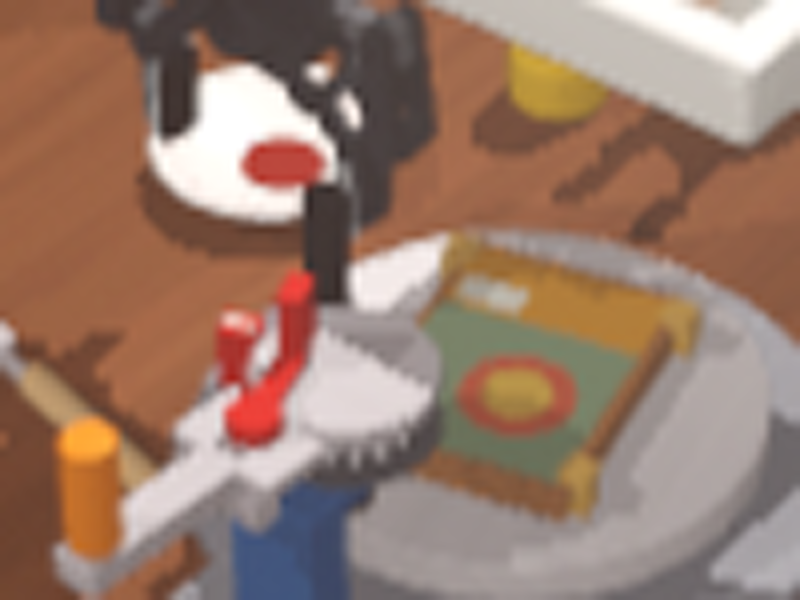

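View pics/t15.png

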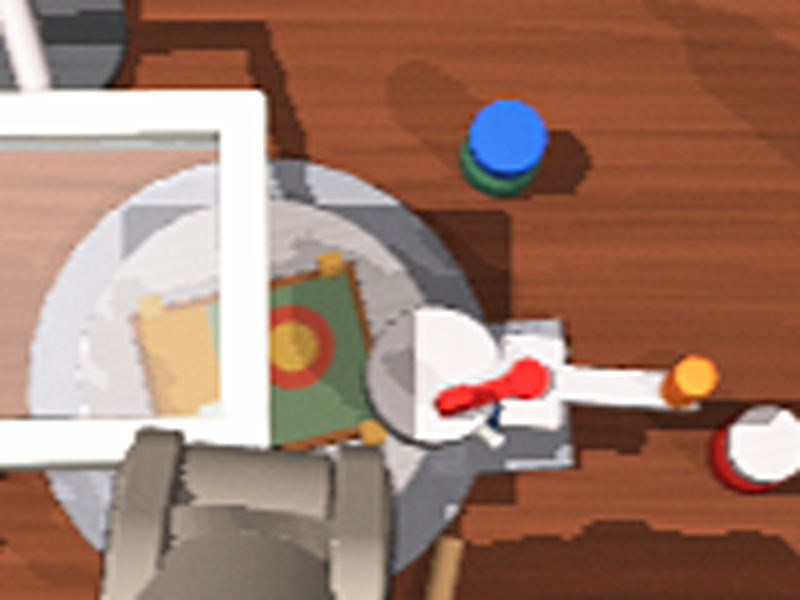

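```bash
python3 - <<'E'
from h import *
c=np.array([.568,.071])
p=plane("scene",250+328/8,180+189/8,.108)[:2];d=c-p;print("post",p,np.hypot(*d),np.arctan2(d[1],d[0]))
p=plane("scene",250+238/8,180+321/8,.042)[:2];d=c-p;print("ptr",p,np.hypot(*d),np.arctan2(d[1],d[0]))
# panel edge top view: near/far top edge corners
a=plane("top",260+135/5,130+315/5,.054);b=plane("top",260+352/5,130+262/5,.054);e=b-a;print("panel edge",np.arctan2(e[1],e[0])+np.pi/2)
a=plane("top",260+272/5,130+448/5,.054);b=plane("top",260+365/5,130+427/5,.054);e=b-a;print("panel edge",np.arctan2(e[1],e[0])+np.pi/2)
E
```

```text
post [0.49925313 0.05432037] 0.0707413729321674 0.2380244242555693
ptr [0.47012385 0.03448668] 0.10446512975459947 0.35706560300333384
panel edge 0.2498766881012735
panel edge 0.2272209005795438
```

>>> carry_out(motion="0 -3 0 0 0; 0 -3 0 0 0; 0 -2 0 0 0; 0 0 0 0 0; 0 10 0 0 0; 0 15 -20 0 0; 0 10 -30 0 0; 0 0 0 0 0")

```text
clock: 19.3
tcp_pos: [0.3956, 0.1025, 0.0313]
orientation: [-2.217, -2.223, 0.003]
contact_force: [0.0, 0.4, -0.1]
grip_width: 0.0851
```

```bash
python3 st.py 16 t; python3 - <<'E'
from h import *
snap("scene","s16",(250,180,100,75),8)
E
```

```text
19.3 [0.39559763 0.10253376 0.03133523] [ 0.01626853  0.3580083  -0.14348068] [-0.01312427 -0.05577721 -0.00859432] 0.08506599232654871
0.20160704895826573 2.5191956056721856
u -1.5680812824918642 Fy 0.017648148521246354
```

View pics/s16.png

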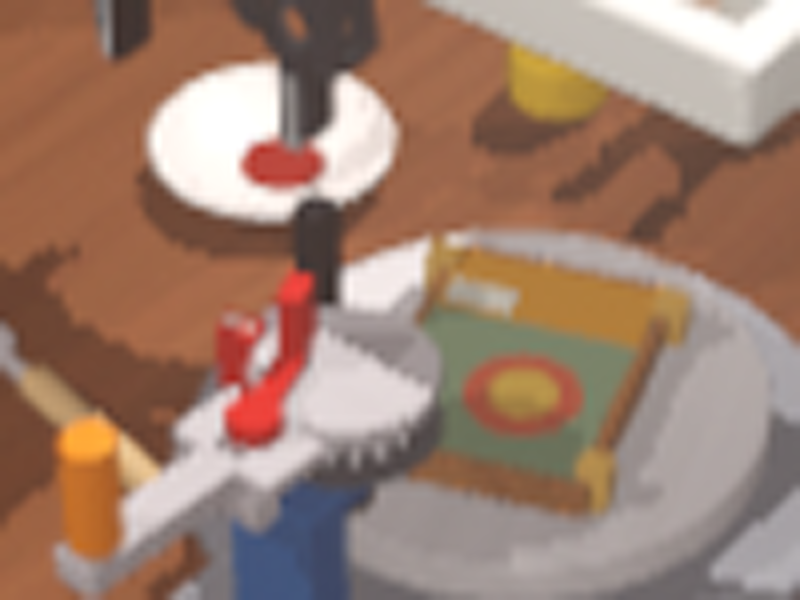

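View pics/t16.png

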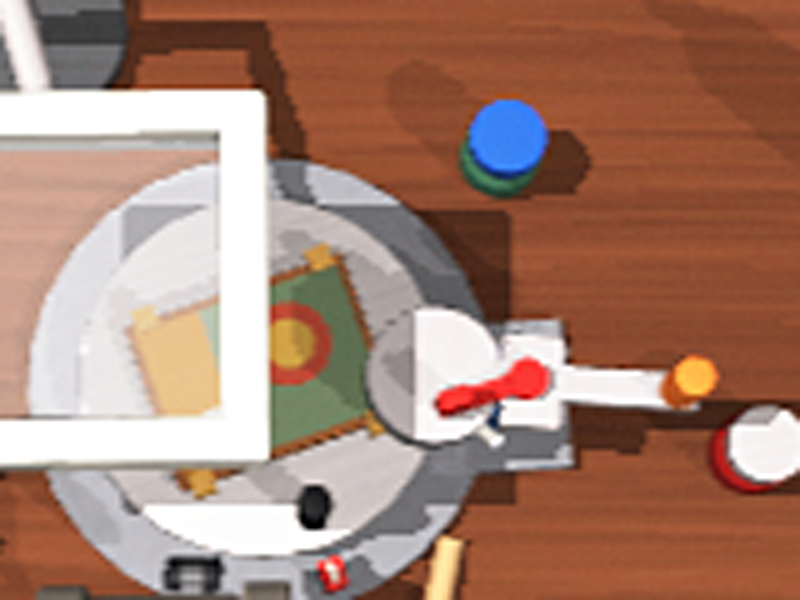

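```bash
cat > ang.py <<'E'
from h import *
import sys
n=sys.argv[1]
T=cv2.imread(f"pics/t{n}_raw.png");S=cv2.imread(f"pics/s{n}_raw.png")
m=(T.max(2)<45).astype(np.uint8);k=np.zeros_like(m);k[222:238,305:335]=m[222:238,305:335]
M=cv2.moments(k,True);pt=(M['m10']/M['m00'],M['m01']/M['m00']);ys,xs=np.nonzero(k);print("post px",pt,xs.min(),xs.max(),ys.min(),ys.max())
h=cv2.cvtColor(T,cv2.COLOR_BGR2HSV);r_=((T[:,:,2]>150)&(T[:,:,2].astype(int)-T[:,:,1]>70)).astype(np.uint8);w=np.zeros_like(r_);w[238:252,320:332]=1;
# pointer incl white label: anything bright red or white inside
r_=(((T[:,:,2]>170)&(T[:,:,2].astype(int)-T[:,:,0]>15))).astype(np.uint8)*w
M=cv2.moments(r_,True);rp=(M['m10']/M['m00'],M['m01']/M['m00']);ys,xs=np.nonzero(r_);print("ptr px",rp,xs.min(),xs.max(),ys.min(),ys.max())
for c in((.568,.071),(.5687,.0717),(.5677,.0703)):
  c=np.array(c)
  # post visible dark blob mixes top & side: centroid z ~.10
  for nm,p in(("post .108",plane("top",*pt,.108)),("post.095",plane("top",*pt,.095)),("ptr",plane("top",*rp,.04))):
    d=c-p[:2];print(nm,p[:2].round(4),np.hypot(*d).round(4),np.arctan2(d[1],d[0]).round(3))
E
python3 ang.py 16
python3 - <<'E'
import cv2
a=cv2.imread('pics/t16_raw.png')[195:255,270:350]
cv2.imwrite('pics/t16z.png',cv2.resize(a,None,fx=10,fy=10,interpolation=cv2.INTER_NEAREST))
E
```

```text
post px (322.52777777777777, 231.13888888888889) 320 325 227 235
ptr px (326.0357142857143, 243.64285714285714) 323 328 241 247
post .108 [0.4944 0.0457] 0.0778 0.331
post.095 [0.4956 0.0455] 0.0768 0.339
ptr [0.4683 0.0352] 0.1059 0.345
post .108 [0.4944 0.0457] 0.0787 0.336
post.095 [0.4956 0.0455] 0.0777 0.344
ptr [0.4683 0.0352] 0.1068 0.349
post .108 [0.4944 0.0457] 0.0773 0.323
post.095 [0.4956 0.0455] 0.0763 0.332
ptr [0.4683 0.0352] 0.1054 0.339
```

View pics/t16z.png

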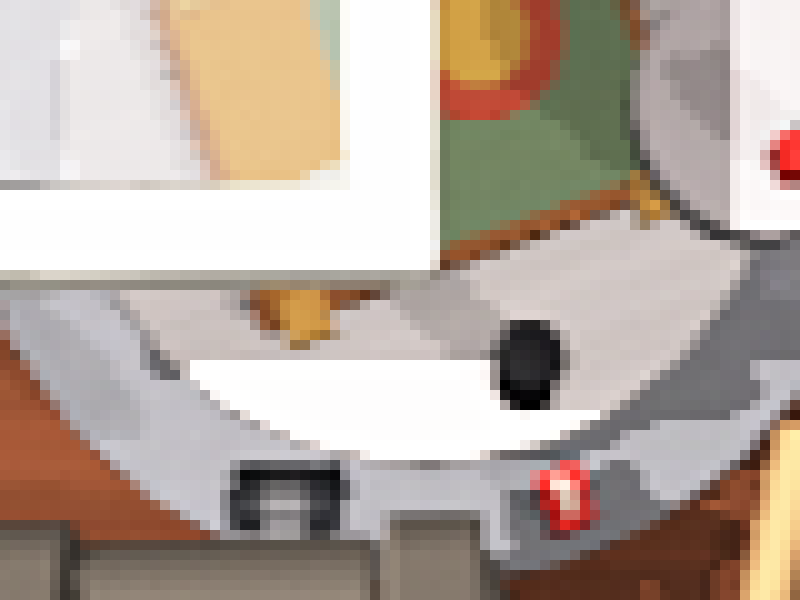

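```bash
python3 - <<'E'
from h import *
# panel far corners/edges: use panel lower edge line in nearest zoom (340,285)->(635,190)
def q(u,v,z): return plane("top",270+u/10-.5,195+v/10-.5,z)[:2]
a,b=q(345,288,.054),q(632,192,.054);e=b-a;print("panel",np.arctan2(e[1],e[0])+np.pi/2)
# disc rim bottom edge at z=.04 from zoom (190,365)?,(300,430),(400,460),(430,463),(560,440),(690,350),(745,260),(130,320)
pts=np.array([q(u,v,.04) for u,v in((130,315),(190,378),(300,435),(430,463),(545,442),(640,390),(700,330),(742,265))])
A=np.c_[2*pts,np.ones(len(pts))];s=np.linalg.lstsq(A,(pts**2).sum(1),rcond=None)[0];print("disc",s[:2],np.sqrt(s[2]+s[:2]@s[:2]))
# center with fixed radius .095
from scipy.optimize import least_squares
c=least_squares(lambda c:np.hypot(*(pts-c).T)-.095,[.568,.071]).x;print(c)
P=plane("top",322.5,230.2,.108)[:2];K=plane("top",326.0,244.2,.042)[:2]
c2=least_squares(lambda c:np.r_[np.hypot(*(P-c))-.078,np.hypot(*(K-c))-.110,(c-[.568,.071])*.3],[.568,.071]).x
for cc in(c,c2,np.array([.568,.071])):
  for nm,p in(("post",P),("ptr",K)):
    d=cc-p;print(cc.round(4),nm,p.round(4),np.hypot(*d).round(4),np.arctan2(d[1],d[0]).round(3))
for nm,u,v,z in(("post",318,205,.108),("ptr",238,322,.042)):
    p=plane("scene",250+u/8-.5,180+v/8-.5,z)[:2];d=np.array([.568,.071])-p;print("scene",nm,p,np.hypot(*d),np.arctan2(d[1],d[0]))
E
```

```text
panel 0.32841928922489805
disc [0.56954976 0.07243585] 0.09365434525914089
[0.57120436 0.0725751 ]
[0.5712 0.0726] post [0.4967 0.0458] 0.0792 0.345
[0.5712 0.0726] ptr [0.4668 0.0354] 0.1108 0.342
[0.5703 0.0718] post [0.4967 0.0458] 0.0781 0.339
[0.5703 0.0718] ptr [0.4668 0.0354] 0.1097 0.339
[0.568 0.071] post [0.4967 0.0458] 0.0757 0.339
[0.568 0.071] ptr [0.4668 0.0354] 0.1073 0.339
scene post [0.49981928 0.04574599] 0.07270746250206765 0.35473000684275946
scene ptr [0.46779995 0.03485295] 0.10652069901118105 0.34621830422323485
```

>>> carry_out(motion="0.5 0 0 -57 0; 1 0 0 -57 0; 1 0 0 -55 0; 1 -41 38 0 0; 1 -41 38 0 0; 1 -42 38 0 0; 1 0 0 30 0; 1 0 0 20 0")

```text
clock: 20.4
tcp_pos: [0.5131, -0.0241, 0.1499]
orientation: [2.223, 2.218, -0.002]
contact_force: [0.0, -0.3, -0.8]
grip_width: -0.0004
```

```bash
python3 st.py 17 st
```

```text
20.4 [ 0.51313325 -0.02413513  0.14985406] [ 0.03716237 -0.33214362 -0.77673368] [0.03177592 0.02899761 0.04853277] -0.0004262997821982558
0.047159966497683906 -2.9466552600843996
u -1.5734149480993984 Fy 0.037895313203578154
```

View pics/s17.png

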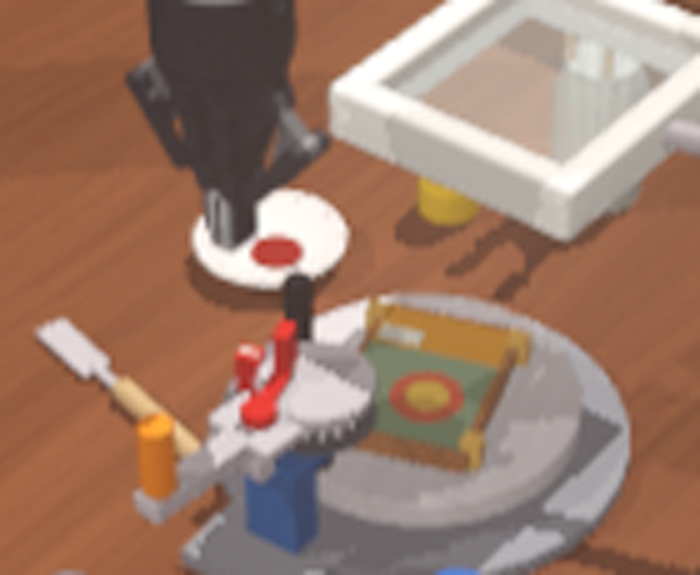

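>>> carry_out(motion="1 0 -3 30 0; 1 0 0 27 0; 1 0 6 0 0; 1 0 7 0 0; 1 0 7 0 0; 1 0 7 0 0; 1 0 6 0 0; 1 0 0 0 0")

```text
clock: 21.5
tcp_pos: [0.5419, -0.0215, 0.0941]
orientation: [-2.219, -2.221, 0.0]
contact_force: [-3.9, 2.6, 0.4]
grip_width: 0.0001
```

```bash
python3 st.py 18 st
```

```text
21.5 [ 0.54191157 -0.02147512  0.09412017] [-3.92865237  2.60213412  0.40587806] [0.43055435 0.79175262 0.01698967] 0.00012339458063694866
0.018648659489373918 -2.786991236096662
u -1.5698638391146187 Fy -3.9268951348872565
```

View pics/s18.png

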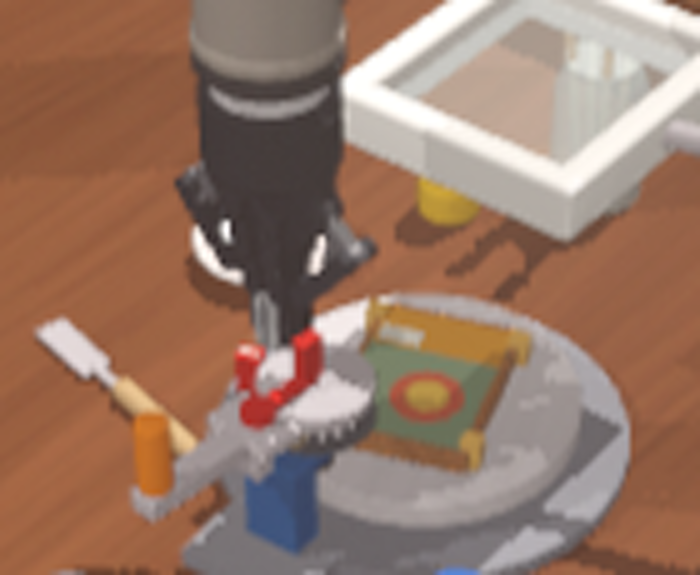

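>>> carry_out(motion="1 0 4 0 0; 1 0 4 0 0; 1 0 3 0 0; 1 0 3 0 0; 1 0 2 0 0; 1 0 0 0 0; 1 0 0 0 0; 1 0 0 0 0")

```text
clock: 22.6
tcp_pos: [0.5566, -0.0232, 0.0938]
orientation: [-2.221, -2.219, 0.003]
contact_force: [-8.1, -0.2, 2.9]
grip_width: -0.0001
```

```bash
python3 st.py 19 st
```

```text
22.6 [ 0.55660672 -0.02316548  0.09378092] [-8.10925594 -0.15663614  2.91903084] [-0.02106154  1.51607225 -0.054156  ] -8.247910827487055e-05
0.008630031122161874 -1.9004023121130924
u -1.5716653875561215 Fy -8.11760172817964
```

View pics/s19.png

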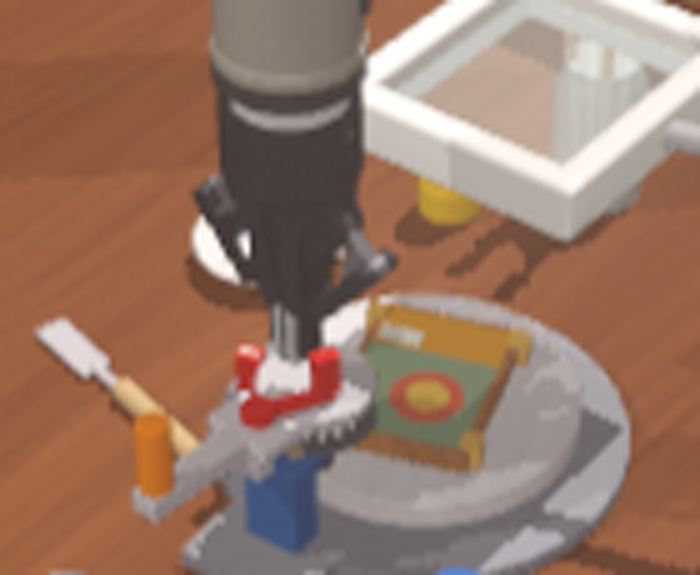

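```bash
python3 - <<'E'
from h import *
f=lambda u,v,z:plane("scene",230+u/5-.5,150+v/5-.5,z)[:2]
g=f(152,420,.150);sp=np.array([.5594,-.015]);tab=f(326,350,.1375);d=g-sp;h=np.arctan2(d[1],d[0])
u=np.array([np.cos(h),np.sin(h)]);piv=sp+.045*u;t=tab-piv
print(g,np.hypot(*d),h,tab,np.hypot(*t),np.arctan2(t[1],t[0])-np.arctan2(-u[1],-u[0]))
E
```

```text
[ 0.55140684 -0.13101474] 0.11628976827631328 -1.6395854148451598 [ 0.57622971 -0.02028403] 0.04433771522828692 -0.3972390323121673
```

>>> carry_out(motion="1 0 3 0 0; 1 0 0 0 0; 1 0 -10 0 0; 0.7 0 0 -30 0; 0.5 0 0 -33 0; 0.5 -55 0 0 0; 0.5 -56 0 0 0; 0.5 0 0 0 0.07")

```text
clock: 23.7
tcp_pos: [0.5514, -0.1405, 0.1586]
orientation: [2.305, 2.126, 0.002]
contact_force: [0.1, 1.6, 0.3]
grip_width: 0.0426
```

```bash
python3 st.py 20 st
```

```text
23.7 [ 0.5513914  -0.14051866  0.15856261] [0.14481315 1.58621387 0.30955801] [ 0.04931783 -0.00383203  0.0594429 ] 0.04262531517298725
0.1257738945876677 -1.6345140036878045
u -1.6513918132055758 Fy 0.01816614525529055
```

View pics/t20.png

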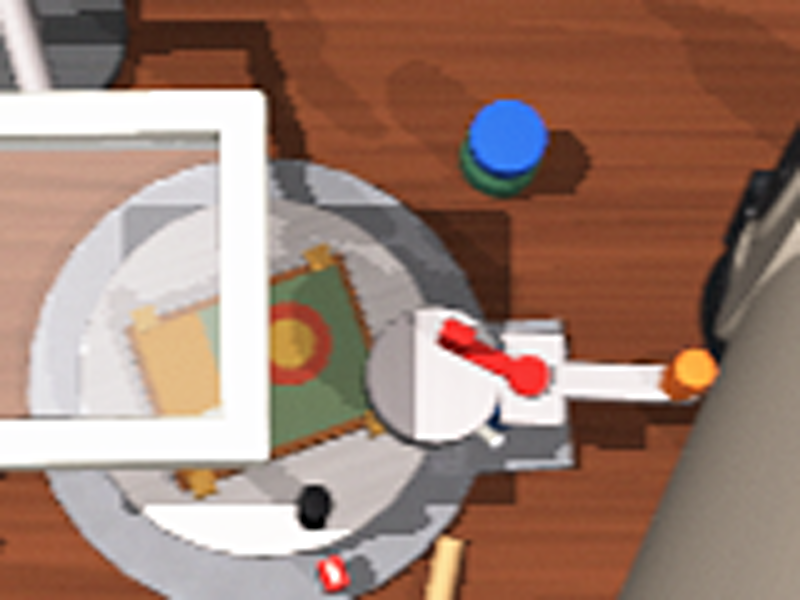

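View pics/s20.png

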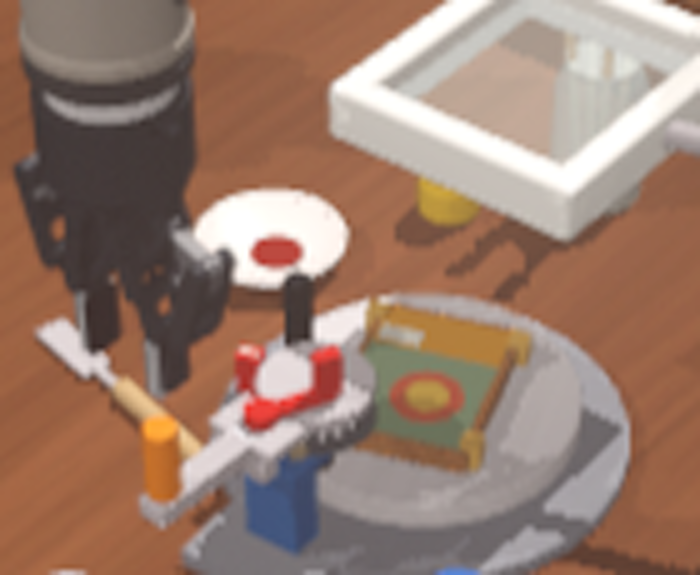

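```bash
python3 - <<'E'
from h import *
g=plane("top",260+692/5-.5,130+370/5-.5,.15)[:2];d=g-[.5594,-.015];print(g,np.hypot(*d),np.arctan2(d[1],d[0]))
tab=plane("top",260+453/5-.5,130+331/5-.5,.1375)[:2];p=plane("top",260+529/5-.5,130+376/5-.5,.113)[:2];t=tab-p
print(np.arctan2(t[1],t[0])-np.arctan2(-d[1],-d[0]))
E
```

```text
[ 0.55660813 -0.13179009] 0.11682345934161607 -1.594696804224963
-0.4038229653991363
```

>>> carry_out(motion="0.5 6 5 35 -0.05; 0.5 0 0 35 0; 0.68 0 0 0 0; 0.68 0.6 12 0 -0.1; 0.68 0.6 12 0 -0.1; 0.68 0.6 12 0 -0.1; 0.68 0.6 12 0 -0.1; 0.68 0 0 0 0")

```text
clock: 24.8
tcp_pos: [0.6054, -0.119, 0.0884]
orientation: [1.759, 2.6, 0.002]
contact_force: [1.0, 0.5, -0.9]
grip_width: 0.0274
```

```bash
python3 st.py 21 st
```

```text
24.8 [ 0.60536775 -0.1190089   0.08842838] [ 1.02420079  0.48544159 -0.85414828] [-0.01878974 -0.00320372  0.00582683] 0.027376826472650242
0.11371405243425597 -1.1546486963297773
u -1.1897571882249784 Fy 1.128953608727407
```

View pics/t21.png

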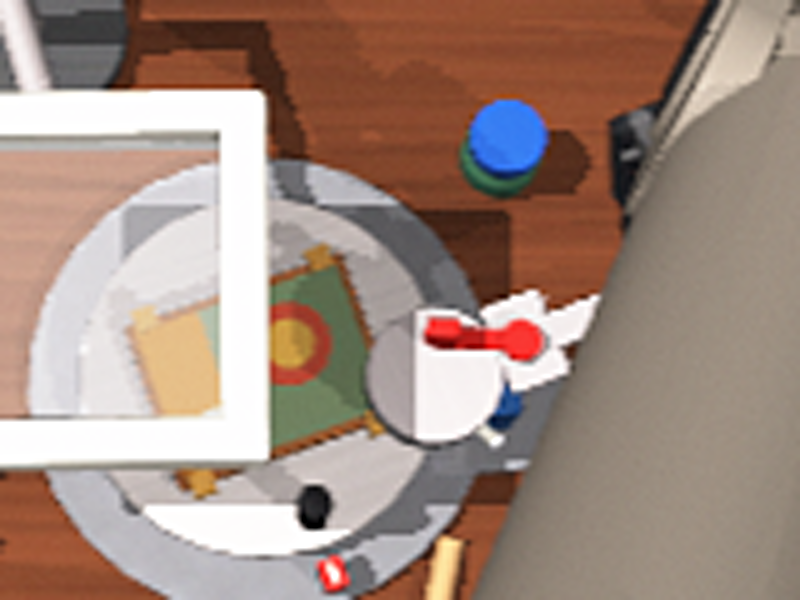

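View pics/s21.png

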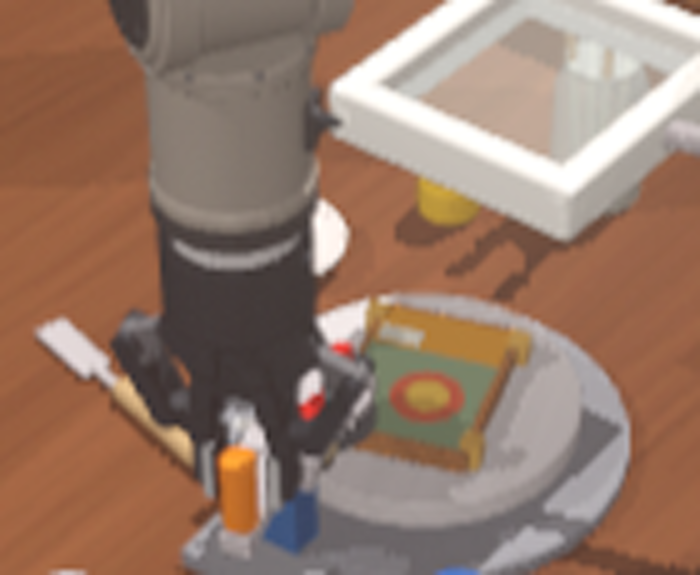

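>>> carry_out(motion="0.68 -5 -12 0 0.1; 0.68 0.6 -12 0 0.1; 0.68 0.6 -12 0 0.1; 0.68 0.6 -12 0 0.1; 0.68 0.6 -12 0 0.1; 0.68 0.6 -12 0 0.1; 0.68 0.6 -12 0 0.1; 0.68 0 0 0 0")

```text
clock: 25.9
tcp_pos: [0.5237, -0.1274, 0.0875]
orientation: [2.546, 1.837, 0.002]
contact_force: [1.4, -1.9, -1.3]
grip_width: 0.0272
```

```bash
python3 st.py 22 t
```

```text
25.9 [ 0.52369137 -0.1274109   0.08748114] [ 1.39300159 -1.88174869 -1.28664009] [-0.42690919 -0.37882281 -0.06050639] 0.027247939448482146
0.11794625080855606 -1.8783767005427119
u -1.8914849330550283 Fy 1.912338683776216
```

View pics/t22.png

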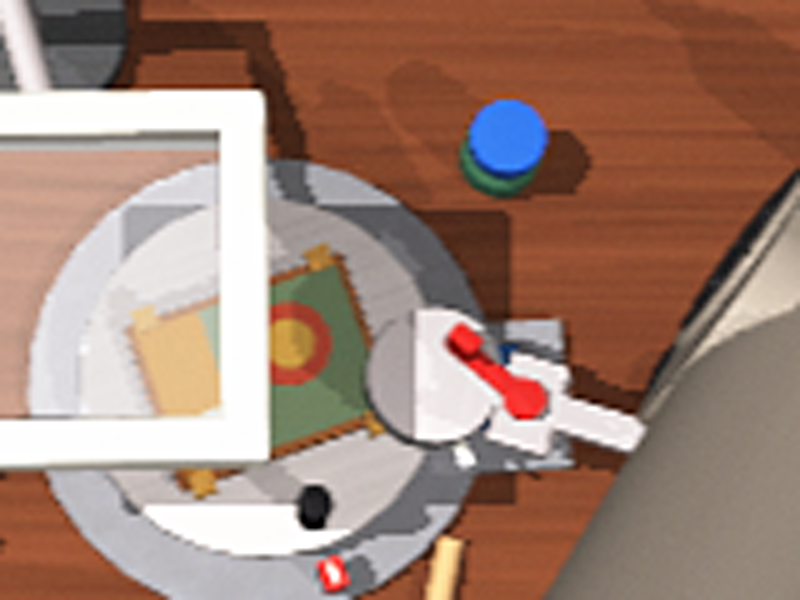

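>>> carry_out(motion="0.68 0.6 -12 0 0.1; 0.68 0.6 -12 0 0.1; 0.68 0.6 -12 0 0.1; 0.68 0 -4 0 0.033; 0.68 0 -4 0 0.033; 0.68 0 -3 0 0.02; 0.68 0 0 0 0; 0.68 0 0 0 0")

```text
clock: 26.95
tcp_pos: [0.4842, -0.1051, 0.0875]
orientation: [2.849, 1.317, 0.003]
contact_force: [5.3, -3.5, 1.9]
grip_width: 0.0274
```

```bash
python3 st.py 23 t
```

```text
26.95 [ 0.48419346 -0.10512897  0.08745801] [ 5.32431047 -3.46725868  1.90889828] [-0.71435364 -0.84134312 -0.04414777] 0.02736830009441963
0.11738507352079632 -2.2661828986828665
u -2.2756120741181745 Fy 6.30803494473418
```

View pics/t23.png

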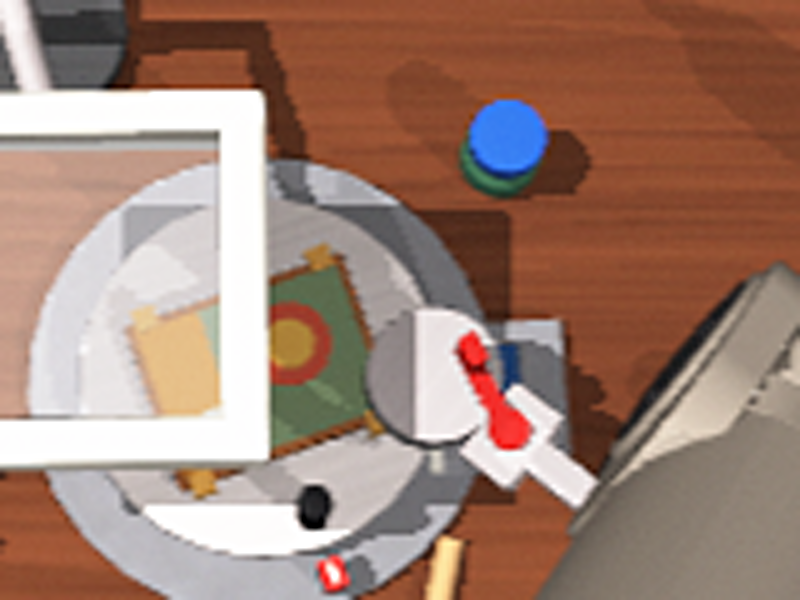

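>>> carry_out(motion="0.68 0 -2 0 0; 0.68 0 -2 0 0; 0.68 0 -2 0 0; 0.68 0 -2 0 0; 0.68 0 0 0 0; 0.68 0 0 0 0; 0.68 0 0 0 0; 0.68 0 0 0 0")

```text
clock: 28.0
tcp_pos: [0.4791, -0.1015, 0.0875]
orientation: [2.847, 1.314, 0.004]
contact_force: [8.6, -8.4, -4.7]
grip_width: 0.0273
```

```bash
python3 st.py 24 t
```

```text
28.0 [ 0.47909061 -0.10153229  0.08753602] [ 8.60272511 -8.4416917  -4.65126196] [-1.69769523 -1.58246112 -0.01175163] 0.027314599428964262
0.11805691537480671 -2.318913594537366
u -2.276404747608127 Fy 11.991270948042473
```

>>> carry_out(motion="0.68 0 -3 0 0; 0.68 0 -2 0 0; 0.68 0 -2 0 0; 0.68 0 -2 0 0; 0.68 0 0 0 0; 0.68 0 0 0 0; 0.68 0 0 0 0; 0.68 0 0 0 0")

```text
clock: 29.05
tcp_pos: [0.4735, -0.0972, 0.0876]
orientation: [2.844, 1.312, 0.006]
contact_force: [12.6, -13.6, -12.2]
grip_width: 0.0273
```

```bash
python3 st.py 25 t
```

```text
29.05 [ 0.47353444 -0.09715279  0.08764921] [ 12.56468558 -13.59598424 -12.24292292] [-2.5826046  -2.45345546  0.00448608] 0.027264820376952346
0.11883592334043644 -2.3782883003172546
u -2.277171998633932 Fy 18.249863362748293
```

View pics/t25.png

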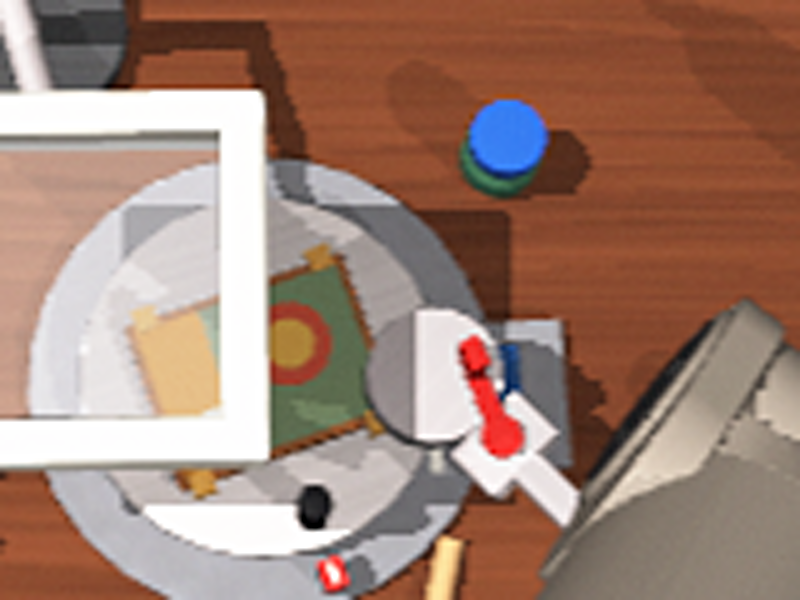

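```bash
python3 - <<'E'
import cv2,numpy as np
from h import *
for n in(8,23,25):
    T=cv2.imread(f"pics/t{n}_raw.png").astype(int)
    s=T[219:226,343:353].min(2)
    print(n);print(s)
E
```

```text
8
[[109  76  61  60  94  99  73  69 147 219]
 [164 135 115 166 195 141  78 154 222 234]
 [161 120 113 168 191 154  94 133 210 235]
 [132 107 119 169 192 167 109  75 112 203]
 [121  98 102 162 193 163 124  97  75 115]
 [110 104 105 138 156 147 129 121 117  97]
 [104 108 109 109 108 110 110 111 108 110]]
23
[[119  67  51  62  66  92  92  98 121 167]
 [193 166 146 175 191 155 112 115 120 213]
 [202 150 112 170 192 153 114 113 118 112]
 [181 133 115 167 192 166 130 122 123 113]
 [149 101 118 171 192 162 126 119 120 118]
 [118 104 109 138 155 146 127 121 122 119]
 [106 106 107 109 109 110 109 110 111 108]]
25
[[115  86  57  59  97 100  72  66 154 221]
 [165 135 133 174 192 142  78 165 228 233]
 [163 124 112 170 192 138  73 148 219 242]
 [147 113 117 166 191 168 108  80 144 217]
 [126  97 120 169 193 163 125 100  80 142]
 [107 104 108 138 155 147 130 123 101  81]
 [106 109 110 109 109 110 109 112 110 108]]
```

>>> carry_out(motion="0.68 0 5 0 0; 0.6 0 3 0 0; 0.5 0 0 0 0; 0.5 0 0 -20 0; 0.5 0 0 -40 0; 0.5 0 0 -55 0; 0.5 0 0 -50 0; 0.5 0 0 0 0")

```text
clock: 30.1
tcp_pos: [0.4771, -0.0981, 0.2542]
orientation: [-2.851, -1.32, -0.006]
contact_force: [-0.3, 0.5, -0.9]
grip_width: 0.0426
```

>>> carry_out(motion="0.5 -40 0 0 0; 0.5 -40 0 0 0; 0.5 -40 0 0 0; 0.5 -40 0 0 0; 0.5 0 0 0 0; 0.5 0 0 0 0; 0.5 0 0 0 0; 0.5 0 0 0 0")

```text
clock: 31.1
tcp_pos: [0.3729, -0.2179, 0.2516]
orientation: [-2.851, -1.319, 0.004]
contact_force: [-0.8, -0.4, -0.1]
grip_width: 0.0429
```

```bash
python3 st.py 26 st; python3 ang.py 26 | head -5; python3 - <<'E'
import cv2
a=cv2.imread('pics/t26_raw.png');b=cv2.imread('pics/s26_raw.png')
c=cv2.vconcat([a[60:320,160:480],b[110:370,160:480]]);cv2.imwrite('pics/f26.png',cv2.resize(cv2.hconcat([a[60:320,160:480],b[110:370,160:480]]),(800,325)))
E
```

```text
31.1 [ 0.37289791 -0.21787489  0.25157694] [-0.80049566 -0.37827832 -0.0608387 ] [0.00474766 0.06579581 0.00620936] 0.042893997007780627
0.27557439961061003 -2.3141705328664735
u -2.2751026185184404 Fy -0.3650039959020706
post px (322.5405405405405, 231.16216216216216) 320 325 227 235
ptr px (326.0625, 243.9375) 323 329 241 247
post .108 [0.4943 0.0457] 0.0779 0.331
post.095 [0.4955 0.0454] 0.0769 0.339
ptr [0.4676 0.0351] 0.1066 0.343
```

View pics/f26.png

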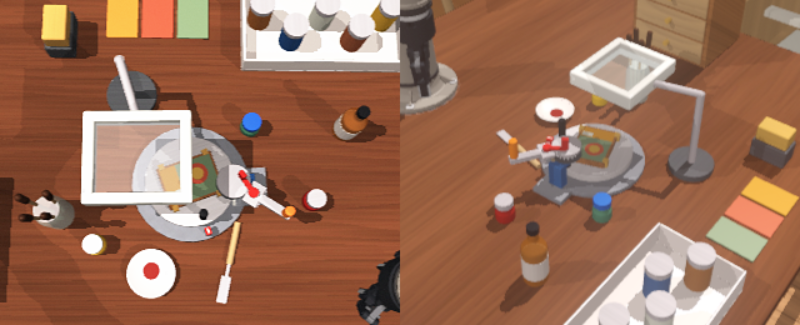

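View pics/t26.png

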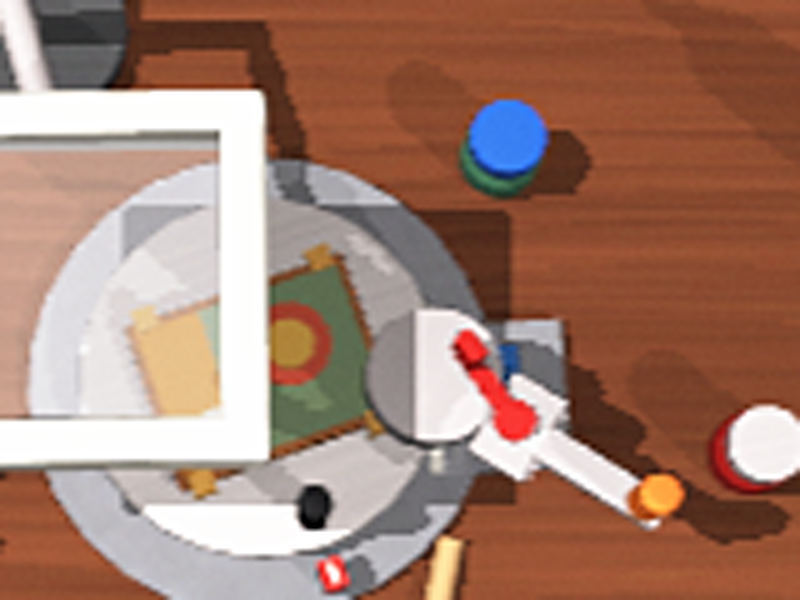

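```bash
python3 -c "
from bench import r
print(r.hand_in())"
```

```text
the job is handed in; nothing more can be done
None
```

The job is done and handed in at about 31 s of the 69 s allowed; hand-in gave no verdict.

**What I did:**
1. Flipped the lever to loosening. It measured about +0.41 rad.
2. Free-wheeled the handle about 1.1 rad clockwise, from its start 0.35–0.7 rad above mid swing. The screw's white pointer did not move.
3. Backed the screw off about 0.8 rad, close to an eighth of a turn.
4. Pushed the post round with the side of one open finger until it lined up with the red pointer.
5. Flipped the lever back to tightening (about −0.40 rad) and drove the screw back to its stop. I pushed up to about 18 N while the white pointer stayed at its starting pixels, then let go and backed the arm away.

**Last checks:**
- **Alignment:** the post is at about 0.331–0.339 rad and the pointer at about 0.343 rad, with about 0.02 rad of measuring uncertainty.
- **Clamp and lever:** both are still tight after release.
- **Surroundings:** by eye, the lamp, jars, dish, bottle and spatula stand where they were. I felt no contact with the painting or the lamp.

**What disagreed:**
- **Fingertips:** they sit about 25 mm behind the reported TCP when shut and about 42 mm when open. My first lever push passed over the tab because of this, and I corrected for it from the images.
- **Tool lean:** the moves could not tilt the tool, so I reached the post with it upright, from the robot's side of the lamp. The open finger and its knuckle went in under the lamp's edge.
- **Handle under load:** in the final push it gave about 0.08 rad and sprang back on release, without the screw moving.

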